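Drift a stuck pivot pin out of a mower lift bracket

ROBOT

A 6-joint arm with a two-finger parallel gripper is mounted at the origin on the work surface. World frame = base frame: x ahead of the robot, y to its left, z up, the work surface at z = 0. Lengths are in m, angles in rad, forces in N, time in s.
With the tool pointing down it reaches from about 0.35 to 0.85 m from the base axis. Payload 8.1 kg.
Tool frame: the origin (TCP) lies at the very end of the fingers, on their centre line; the grasp point (between the pads) lies robot.hold_point_z behind it (robot.hold_point_z is the distance from the TCP to the grasp point, in m); z points along the fingers, y is the direction in which the jaws open and shut (so a half turn about z gives the same grasp; the last joint's range is limited). The gripper opens to 93 mm and grips with 3 to 60 N. Pads are 15 mm wide; open, the fingers measure 128 mm over their backs; the gripper's body (75 mm by 188 mm) begins 65 mm behind the grasp point.
Start: joints at [1.038, 0.13, 1.488, -0, 1.523, -0.085], TCP at [0.26, 0.541, 0.181] pointing down, gripper open.
Joint ranges: [-2.96, 2.96], [-0.89, 2.26], [0.02, 2.5], [-1.34, 4.48], [0, 2.73], [-2.66, 2.66]. Speed limits (rad/s): [2.39, 2.39, 2.79, 3.14, 3.14, 3.14].

INTERFACE

Orientations are given as a rotation vector (axis times angle).
In Python, from plant import robot, cams gives the robot as it stands. The module is installed in compiled form; this text tells all that it offers.
- The arm moves only by the tool step_arm, never from a script. Its argument "deltas" is a list of rows, each an object with "offset": the shift along the tool's x, y, z in cm, a list of three; "roll": the turn about the tool's z in rad. In form: [{"offset": [x, y, z], "roll": roll}, ...]. A call has 1 to 12 rows; each row shifts and turns the commanded pose from where the row before left it, along the tool's axes as they then stand; what a row does not reach is not made up. A row lasts 1/8 s, in which the tool goes at most 62.5 mm and 10.7 degrees, less where a joint would pass 70% of its speed; a pose out of reach is approached as far as the arm can. A call with a gripper value outside its range is refused whole. "fingers" is the finger opening in cm, from 0 to 9.3, set as the call begins (left out, the last holds). The fingers move at their own pace and stop on an object; "grip_force" is the grip in N (left out, the last holds). Time passes only in rows, so rows that do not move let the fingers close. It gives the time, the measured TCP pose, the force and the opening at its end, in the units of the state.
- robot.read_state(): the state, without advancing time (a new reading comes with each control period).
- cams.read_camera(name): name is "side" or "top"; returns a dict with "pixels" (384x512x3 uint8, red, green, blue), "fx", "fy", "cx", "cy" (pixels), "extrinsics" (4x4, takes a point from world to camera coordinates). Camera axes: x right, y down, z forward; pixel columns grow to the right and rows downward; lengths in m; the calibration is good to about 2 mm. A picture is of the moment at which its call begins. There is no depth.
- robot.close_job(): hands the job in, once; it reports no verdict.
Trained networks look in a picture, given as the dict that the camera call returned (one of the last four; its "shot" number tells which), for a name from the list of things; names that differ only in an ending like _2 or _b are one class to them, and where a whole thing is asked for, a point or a joint stands for the part that bears it (a point fixed in the world has none). Each returns a list of dicts, best first, with "score" (0 to 1); they miss things now and then, are a little off and sometimes report something else, mostly with a low value. They report only what shows in the picture. A call takes as long as a camera call. They do not tell look-alikes from the thing itself.
- cams.boxes_of(picture, thing): "xy" ([column, row] in pixels, amid what is visible of it).
- cams.silhouettes(picture, thing): "mask" (384x512 bool, what is visible of it) and "xy" ([column, row] in pixels, amid what is visible of it).
- cams.pinpoint(picture, thing): "xy" ([column, row] in pixels: a listed point, or the origin of a listed thing).
The state is a dict: "t": time; "q": joint angles; "dq": joint speeds; "joint_torque": joint torques, N m; "tool_pos": TCP position; "orientation": TCP orientation; "force": force on the tool from outside, world axes, zero at the start; "wrist_torque": the same for the moment, N m; "opening": finger opening in m.
Only numpy, scipy, OpenCV 4.12 (cv2) and the standard library are available. Lean on these libraries where they do the work, as an engineer would, in place of code of your own. Each camera call takes 0.05 s, during which the arm holds its last target. There are 200 camera calls.

TASK

Slide the catch pan by its handle under the lift bracket so that it stands below the lower end of the pin bore, then take the punch from the tool rack and, with its tip, drive the stuck pivot pin right out through the slanting bore from the top so that it drops into the pan. Feel your way in and do not ram the punch against the bracket; the pin must never be touched with the fingers or fall on the bench. Finally put the punch back in its rack hole with the pin left lying in the pan, and leave the screwdriver, wrench and can alone.

Things in the scene. Friction and masses are not known exactly. Their poses are not given: they have to be found in the camera images.
- bracket: Grey steel portal bolted to the bench, open below. Origin: on the bench under the boss centre; z up, x from its front (robot side) to its back; the pan goes in along +x. Two cheeks at y = +-54 to +-64 mm, 30 mm wide in x, 135 mm tall; feet 6 mm high reach y = +-94, x = +-18 mm. Between the cheeks a cross tube (radius 11 mm, along y, axis 115 mm up) carries a steel boss, see boss.
- boss (a point): Centre of the steel boss, 115 mm above the bench: 36 x 36 mm, 45 mm long along its round bore (13 mm diameter, right through, sharp rims). The bore is tilted 25 degrees in the bracket's xz plane, top leaning to -x: the way down it is (sin 25, 0, -cos 25) in the bracket's axes. The boss's lowest edge is 87 mm above the bench.
- bore_top (a point): Centre of the bore's upper mouth, in the boss's top face.
- bore_exit (a point): Centre of the bore's lower mouth, in the boss's bottom face, 45 mm down the bore from bore_top. The pin falls onto a spot 0 to 30 mm further along the bracket's +x. Half-way down the bore a spring plunger (brass body on the boss's back) nips the pin; with no pin it stands 1.6 mm in from the wall and may rub on the punch.
- pin: Steel pivot pin in the bore, 12 mm diameter, 50 mm long, about 44 g. Origin at its middle, z along its axis (up at the start). At the start its upper end is 5 mm below the boss's top face. It takes 10 to 20 N along the bore to move it, and it does not slide out by itself: it must be pushed until its upper end leaves the bore, 45 mm below the top face.
- pan: Loose aluminium catch pan, 90 (x) x 80 (y) x 28 mm, 4 mm walls and floor, open on top, about 0.25 kg. On its -x side a low bar (8 mm wide, top 12 mm up) ends in a black upright grip block 24 (x) x 12 (y) x 42 mm tall, centred 100 mm from the pan's centre. Origin: centre of the pan's underside. Fits between the cheeks with 14 mm to spare each side.
- pan_in (a point): Centre of the pan's inner floor.
- pan_grip (a point): In the pan's grip block, on its centre line, 30 mm above its underside (12 mm below its top); pinch across the pan's y.
- punch: Steel drift punch, round, about 0.18 kg, standing in one of the two rack holes: dark handle 18 mm diameter, 70 mm long, above a bright shank 10 mm diameter, 70 mm long, flat-ended. Origin: on the axis at the shoulder between handle and shank, which rests on the rack's top; z along the axis towards the handle.
- punch_tip (a point): Centre of the punch's flat working end, 70 mm below its origin.
- rack: Fixed wooden tool rack, block 50 (x) x 150 (y) x 74 mm with two vertical through-holes of 14 mm diameter at y = -45 and +45 mm. Origin: centre of its underside. The punch stands in one hole, the screwdriver in the other; which is which varies.
- rack_hole0 (a point): Centre of the mouth of the rack hole at y = -45 mm, 74 mm above the bench.
- rack_hole1 (a point): Centre of the mouth of the rack hole at y = +45 mm, 74 mm above the bench.
- screwdriver: Screwdriver standing in the other rack hole: bulging black handle 30 mm diameter, 95 mm tall above the rack, 8 mm shank. Origin: on its axis at the handle's foot. Not needed.
- wrench: Loose steel wrench lying on the bench. A bystander.
- oil_can: Loose blue can, 56 mm diameter, 130 mm tall, standing on the bench. A bystander. Origin: centre of its underside.
Things that resemble listed ones, but are neither listed nor needed, are in the scene too. Of the things shaped like the bracket, the grey one is meant.

How it is judged:
By the outcome, as a careful person would: the job done as asked, in the order asked, and still so for the second after the job is handed in, with the robot touching nothing.
It also fails if it takes over 66 s, if anything falls off the work surface, if the arm or the gripper's body presses on something with over 40 N, if the wrist force passes 120 N, or if a joint passes its speed limit or range.

## Working session

There is one attempt and no reset: what is moved stays moved. The work goes in short steps, Python scripts to look and compute and a tool call to move; the robot and the scene stay as the last step left them, time stands still between calls to the robot, and variables do not carry over. Pictures are saved under pics/ and viewed, about 8 in all and at most 12, crops included, and the job is handed in when it is done.

Besides the shell and the picture viewer there is one more tool, called after "Emit:" as name(argument=value, ...) on one line, values as JSON. step_arm: Moves the arm, as the interface text tells. Its arguments: {"type":"object","properties":{"deltas":{"type":"array"},"fingers":{"type":"number"},"grip_force":{"type":"number"}},"required":["deltas"]}

```bash
mkdir -p pics
cat > h.py <<'E'
import numpy as np, cv2
from plant import robot, cams
from scipy.spatial.transform import Rotation as R
from scipy.optimize import least_squares
def save(p,name,crop=None,s=1):
    im=p["pixels"][:,:,::-1]
    if crop: im=im[crop[1]:crop[3],crop[0]:crop[2]]
    im=cv2.resize(np.ascontiguousarray(im),None,fx=s,fy=s,interpolation=cv2.INTER_CUBIC)
    cv2.imwrite("pics/"+name,im)
def proj(p,X):
    X=np.atleast_2d(X);E=p["extrinsics"];c=X@E[:3,:3].T+E[:3,3]
    return np.c_[p["fx"]*c[:,0]/c[:,2]+p["cx"],p["fy"]*c[:,1]/c[:,2]+p["cy"]]
def ray(p,xy):
    E=p["extrinsics"];d=np.array([(xy[0]-p["cx"])/p["fx"],(xy[1]-p["cy"])/p["fy"],1])
    Rm=E[:3,:3];return -Rm.T@E[:3,3],Rm.T@d
def atz(p,xy,z):
    o,d=ray(p,xy);return o+d*(z-o[2])/d[2]
def tri(obs):
    A=[];b=[]
    for p,xy in obs:
        o,d=ray(p,xy);d=d/np.linalg.norm(d);P=np.eye(3)-np.outer(d,d);A.append(P);b.append(P@o)
    A=np.vstack(A);b=np.hstack(b);x=np.linalg.lstsq(A,b,rcond=None)[0]
    return x,np.linalg.norm(A@x-b)
E
python3 - <<'E'
from h import *
s=cams.read_camera("side");t=cams.read_camera("top")
save(s,"side0.png",s=1.5);save(t,"top0.png",s=1.5)
print(robot.hold_point_z, {k:np.round(v,3) for k,v in robot.read_state().items()})
for n,p in(("side",s),("top",t)):
    o,_=ray(p,(256,192));print(n,o.round(3),p["fx"])
    for th in "bracket boss bore_top bore_exit pan pan_in pan_grip punch rack rack_hole0 rack_hole1 screwdriver oil_can wrench".split():
        z=dict(boss=.115,bore_top=.1354,bore_exit=.0946,pan_in=.004,pan_grip=.03,punch=.074,rack_hole0=.074,rack_hole1=.074,screwdriver=.074).get(th,0)
        print(n,th,[(np.round(d["xy"],1).tolist(),round(d["score"],2),atz(p,d["xy"],z)[:2].round(3).tolist()) for d in cams.pinpoint(p,th)[:3]])
E
```

```text
0.0188 {'t': np.float64(0.1), 'q': array([ 1.038,  0.131,  1.489,  0.   ,  1.523, -0.085]), 'dq': array([-0.001, -0.002, -0.003, -0.002,  0.002,  0.001]), 'joint_torque': array([ 1.0000e-03, -5.6134e+01, -4.9310e+01,  7.7000e-02,  2.9000e-02,
       -0.0000e+00]), 'tool_pos': array([0.259, 0.54 , 0.18 ]), 'orientation': array([-6.970e-01, -3.063e+00,  2.000e-03]), 'force': array([ 0.561,  0.298, -0.451]), 'wrist_torque': array([-0.002,  0.074, -0.019]), 'opening': np.float64(0.093)}
side [ 0.497 -0.782  0.598] 358.5256594348052
side bracket [([301.0, 242.9], 0.89, [0.684, -0.079]), ([331.2, 198.3], 0.65, [0.821, 0.122])]
side boss [([305.6, 201.7], 0.9, [0.692, -0.061]), ([334.8, 166.6], 0.87, [0.816, 0.114]), ([169.0, 220.7], 0.58, [0.367, -0.109])]
side bore_top [([300.9, 200.2], 0.96, [0.674, -0.084]), ([331.5, 156.4], 0.96, [0.812, 0.14]), ([161.6, 212.1], 0.73, [0.353, -0.103])]
side bore_exit [([308.0, 210.7], 0.9, [0.697, -0.071]), ([339.6, 172.8], 0.88, [0.833, 0.112]), ([170.5, 224.1], 0.75, [0.366, -0.095])]
side pan [([239.5, 180.6], 0.65, [0.545, 0.258])]
side pan_in [([2
[... 1449 characters left out ...]
.535, -0.321])]
top pan_in [([131.5, 209.6], 0.78, [0.538, 0.273])]
top pan_grip [([122.5, 249.1], 0.65, [0.441, 0.287])]
top punch [([396.2, 202.7], 0.47, [0.533, -0.371]), ([357.9, 205.5], 0.41, [0.529, -0.28]), ([123.6, 250.1], 0.31, [0.441, 0.27])]
top rack [([363.9, 203.7], 0.87, [0.536, -0.316])]
top rack_hole0 [([359.5, 206.5], 0.92, [0.526, -0.283]), ([393.9, 199.6], 0.67, [0.54, -0.366])]
top rack_hole1 [([359.5, 206.5], 0.92, [0.526, -0.283]), ([393.9, 199.6], 0.67, [0.54, -0.366])]
top screwdriver [([358.7, 203.9], 0.68, [0.532, -0.282])]
top oil_can [([121.7, 127.1], 0.72, [0.752, 0.299]), ([131.3, 208.6], 0.34, [0.541, 0.274])]
top wrench [([349.4, 126.6], 0.75, [0.737, -0.29])]
```

View pics/side0.png

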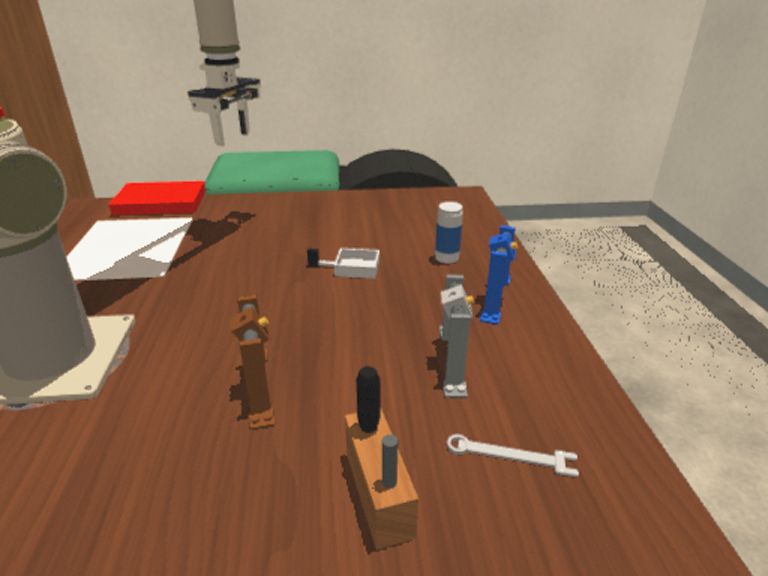

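View pics/top0.png

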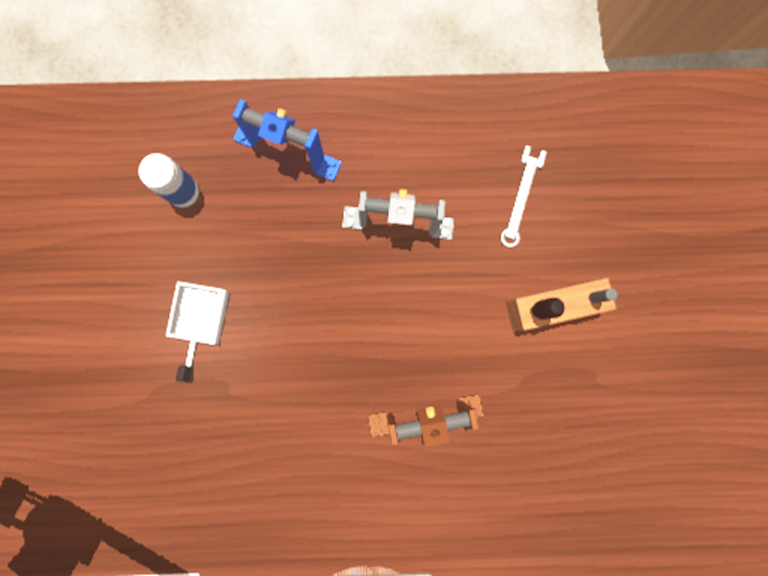

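Side (768×576 view): the grey bracket is at (455,335), the blue look-alike at (498,275) and the brown one at (252,360). The pan is at (357,262) with its grip at (313,257). In the rack, the punch (plain grey rod) is at (390,462) and the screwdriver (black bulge) at (368,400). The can is at (449,232) and the wrench at (512,455).
Top: grey bracket (401,210), blue (275,128), brown (432,422), pan (197,313), grip (185,373), punch (603,296), screwdriver (547,308).

I choose the grey bracket, the only pan, and the thin grey rod in the rack's −y end. Next I'll fit models to the masks to refine the poses.

```bash
cat > fit.py <<'E'
from h import *
from scipy.optimize import minimize
def box(x0,x1,y0,y1,z0,z1,Rm=None,c=(0,0,0)):
    P=np.array([[x,y,z] for x in(x0,x1) for y in(y0,y1) for z in(z0,z1)])/1000
    return (P@Rm.T if Rm is not None else P)+np.array(c)/1000
def cyl(r,z0,z1,Rm=None,c=(0,0,0)):
    a=np.linspace(0,2*np.pi,17)[:-1]
    P=np.array([[r*np.cos(t),r*np.sin(t),z] for t in a for z in(z0,z1)])/1000
    return (P@Rm.T if Rm is not None else P)+np.array(c)/1000
Rb=R.from_euler("y",-25,degrees=True).as_matrix()
M=dict(
 bracket=[box(-15,15,54,64,0,135),box(-15,15,-64,-54,0,135),box(-18,18,54,94,0,6),box(-18,18,-94,-54,0,6),
   cyl(11,-54,54,R.from_euler("x",90,degrees=True).as_matrix(),(0,0,115)),box(-18,18,-18,18,-22.5,22.5,Rb,(0,0,115))],
 pan=[box(-45,45,-40,40,0,28),box(-88,-45,-4,4,4,12),box(-112,-88,-6,6,0,42)],
 rack=[box(-25,25,-75,75,0,74)],punch=[cyl(9,74,144)])
def render(p,parts,v,s=4):
    m=np.zeros((384*s,512*s),np.uint8);c,sn=np.cos(v[2]),np.sin(v[2]);Rz=np.array([[c,-sn,0],[sn,c,0],[0,0,1]])
    for P in parts:
        q=proj(p,P@Rz.T+[v[0],v[1],0]);q=(q+.5)*s
        cv2.fillConvexPoly(m,cv2.convexHull(np.round(q).astype(np.int32)),1)
    return m>0
def fit(name,pics,v0,near=25):
    v0=np.array(v0,float);ms=[]
    for p in pics:
        c=proj(p,[[v0[0],v0[1],.04]])[0]
        L=[d for d in cams.silhouettes(p,name) if np.linalg.norm(np.array(d["xy"])-c)<near]
        if L: ms.append((p,cv2.resize(L[0]["mask"].astype(np.uint8),None,fx=4,fy=4,interpolation=cv2.INTER_NEAREST)>0))
    def f(u,ms=ms):
        v=v0+np.array(u)*[.01,.01,.1]
        return -sum((a&b).sum()/(a|b).sum() for a,b in((render(p,M[name],v),m) for p,m in ms))/len(ms)
    out=[]
    for S in [ms]+[[m] for m in ms]:
        r=minimize(f,[0,0,0],args=(S,),method="Nelder-Mead",options=dict(initial_simplex=[[0,0,0],[1,0,0],[0,1,0],[0,0,1]],xatol=.01,fatol=1e-4))
        out.append((v0+r.x*[.01,.01,.1],-r.fun))
    return out
E
python3 - <<'E'
from fit import *
s=cams.read_camera("side");t=cams.read_camera("top")
for n,v in (("bracket",(.685,-.068,-.12)),("pan",(.538,.268,-.165)),("rack",(.535,-.32,.15)),("punch",(.545,-.368,0))):
    for v,i in fit(n,[s,t],v): print(n,v.round(4),round(i,3))
for th in("boss","bore_top","bore_exit"):
    f=lambda p:[d for d in cams.pinpoint(p,th) if np.linalg.norm(np.array(d["xy"])-proj(p,[[.685,-.068,.115]])[0])<20][0]["xy"]
    print(th,tri([(s,f(s)),(t,f(t))]))
a=cv2.resize(s["pixels"][150:370,200:330],None,fx=2.7,fy=2.7,interpolation=3);b=cv2.resize(t["pixels"][100:230,220:420],None,fx=2,fy=2)
b=cv2.copyMakeBorder(b,0,a.shape[0]-b.shape[0],0,0,cv2.BORDER_CONSTANT);cv2.imwrite("pics/crop1.png",np.hstack([a,b])[:,:,::-1])
E
```

```text
bracket [ 0.687  -0.0677 -0.144 ] 0.91
bracket [ 0.6869 -0.0655 -0.1439] 0.923
bracket [ 0.6873 -0.0679 -0.1405] 0.903
pan [ 0.541   0.2712 -0.1824] 0.911
pan [ 0.541   0.2727 -0.184 ] 0.913
pan [ 0.5413  0.271  -0.1899] 0.922
rack [ 0.5363 -0.3243  0.1994] 0.761
rack [ 0.5362 -0.3243  0.1938] 0.802
rack [ 0.5368 -0.3252  0.2036] 0.724
punch [ 0.5446 -0.3699  0.1197] 0.873
punch [ 0.5446 -0.3699  0.1197] 0.873
boss (array([ 0.69697412, -0.06190547,  0.10476607]), np.float64(0.007348666708392624))Traceback (most recent call last):
  File "<stdin>", line 7, in <module>
  File "<stdin>", line 6, in <lambda>
IndexError: list index out of range
```

```bash
cat > plan.py <<'E'
# python3 plan.py x y z yaw_of_tool_y_deg : remaining move in current tool axes (cm), roll
from h import *; import sys
s=robot.read_state();Rm=R.from_rotvec(s["orientation"]).as_matrix()
x,y,z,a=map(float,sys.argv[1:5])
ty=np.degrees(np.arctan2(Rm[1,1],Rm[0,1]));d=np.array([x,y,z])-s["tool_pos"]
roll=-np.radians(((a-ty)+90)%180-90);Rn=Rm@R.from_rotvec([0,0,roll]).as_matrix()
print("t",s["t"],"pos",s["tool_pos"].round(4),"tooly",ty.round(2),"F",s["force"].round(1),"open",s["opening"].round(4))
print("roll",roll.round(4),"offset_now",(Rm.T@d*100).round(2),"offset_after_roll",(Rn.T@d*100).round(2),"tilt z",Rm[:,2].round(4))
E
python3 plan.py .4427 .2894 .06 79.4
python3 - <<'E'
from h import *
s=cams.read_camera("side");t=cams.read_camera("top")
a=cv2.resize(s["pixels"][150:370,200:330],None,fx=2.7,fy=2.7,interpolation=3);b=cv2.resize(t["pixels"][100:230,220:420],None,fx=2,fy=2)
b=cv2.copyMakeBorder(b,0,a.shape[0]-b.shape[0],0,0,cv2.BORDER_CONSTANT);cv2.imwrite("pics/crop1.png",np.hstack([a,b])[:,:,::-1])
E
```

```text
Traceback (most recent call last):
  File "plan.py", line 7, in <module>
    print("t",s["t"],"pos",s["tool_pos"].round(4),"tooly",ty.round(2),"F",s["force"].round(1),"open",s["opening"].round(4))
                                                                                                     ^^^^^^^^^^^^^^^^^^
AttributeError: 'float' object has no attribute 'round'
```

View pics/crop1.png

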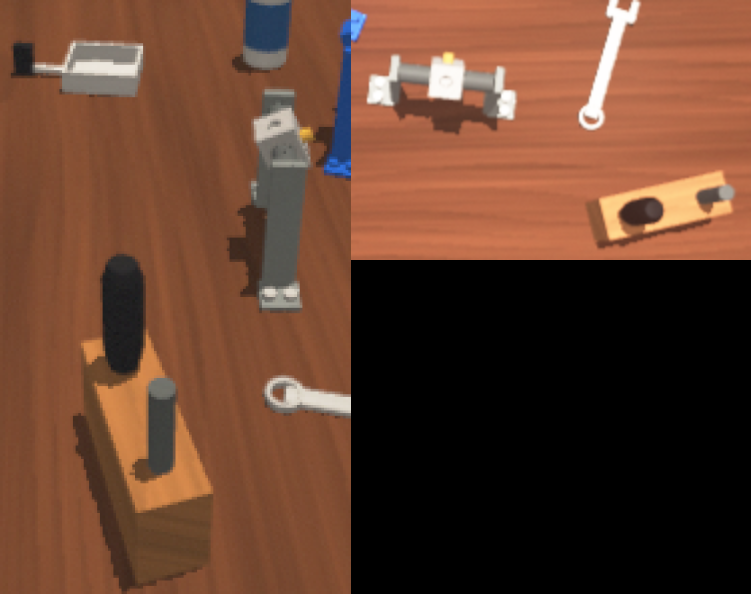

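The crop confirms the choice. The grey bracket's boss is at about (278,130), with its brass plunger at the back. The thin rod at (160,425) is the punch, the black bulging handle at (123,310) is the screwdriver, and the pan and its grip block are at (100,68) and (24,60).

```bash
sed -i 's/s\["opening"\].round(4)/round(float(s["opening"]),4)/; s/"t",s\["t"\]/"t",round(float(s["t"]),2)/' plan.py; python3 plan.py .4427 .2894 .07 79.4
```

```text
t 2.3 pos [0.2598 0.5408 0.1808] tooly 64.34 F [ 0.4 -0.6  0.1] open 0.0927
roll -0.2628 offset_now [-27.38 -14.74  11.08] offset_after_roll [-22.61 -21.35  11.08] tilt z [-0. -0. -1.]
```

Emit:
step_arm(deltas=[{"offset": [0,0,0],"roll": -0.13},{"offset": [0,0,0],"roll": -0.133},{"offset": [-3.8,-3.6,1.8],"roll": 0},{"offset": [-3.8,-3.6,1.8],"roll": 0},{"offset": [-3.8,-3.6,1.8],"roll": 0},{"offset": [-3.8,-3.6,1.8],"roll": 0},{"offset": [-3.8,-3.6,1.9],"roll": 0},{"offset": [-3.6,-3.4,1.9],"roll": 0},{"offset": [0,0,0],"roll": 0}], fingers=5, grip_force=20)

```text
t: 3.42
tool_pos: [0.4431, 0.2857, 0.0691]
orientation: [-0.297, -3.125, 0.003]
force: [-0.1, 0.2, 0.7]
opening: 0.0501
```

```bash
python3 plan.py .4427 .2894 .012 79.4
```

```text
t 3.42 pos [0.4431 0.2857 0.0691] tooly 79.16 F [-0.1  0.2  0.7] open 0.0501
roll -0.0042 offset_now [0.1  0.37 5.71] offset_after_roll [0.1  0.37 5.71] tilt z [-0.0023 -0.002  -1.    ]
```

Emit:
step_arm(deltas=[{"offset": [0.1,0.3,2.8],"roll": 0},{"offset": [0,0,2.8],"roll": 0},{"offset": [0,0,0],"roll": 0}])

```text
t: 3.8
tool_pos: [0.4398, 0.292, 0.013]
orientation: [-0.288, -3.125, 0.003]
force: [0.5, 0.4, -0.1]
opening: 0.0496
```

Emit:
step_arm(deltas=[{"offset": [0,0,0],"roll": 0},{"offset": [0,0,0],"roll": 0},{"offset": [0,0,0],"roll": 0},{"offset": [0,0,0],"roll": 0}], fingers=0, grip_force=25)

```text
t: 4.3
tool_pos: [0.4425, 0.2923, 0.0154]
orientation: [0.29, 3.127, 0.001]
force: [-0.5, 0.1, 0.4]
opening: 0.0148
```

```bash
python3 - <<'E'
from fit import *
s=cams.read_camera("side");t=cams.read_camera("top")
for n in ("pan_in","pan_grip"):
    for p in(s,t): print(n,[atz(p,d["xy"],.004 if n=="pan_in" else .03).round(4)[:2] for d in cams.pinpoint(p,n)[:1]])
o=fit("pan",[t],(.541,.271,-.185))[0];print(o)
E
python3 plan.py .4427 .2894 .012 79.4
```

```text
pan_in [array([0.536 , 0.2773])]
pan_in [array([0.5367, 0.2726])]
pan_grip [array([ 0.5261, -0.2192])]
pan_grip [array([0.4456, 0.2849])]
(array([ 0.54177706,  0.27021018, -0.20749244]), np.float64(0.8907854050711194))
t 4.65 pos [0.4421 0.2921 0.0148] tooly 79.41 F [ 0.1 -0.  -0.4] open 0.0004
roll 0.0001 offset_now [-0.1  -0.25  0.28] offset_after_roll [-0.1  -0.25  0.28] tilt z [-1.e-04 -0.e+00 -1.e+00]
```

Run:
```python
from h import *
s=cams.read_camera("side");t=cams.read_camera("top")
a=cv2.resize(s["pixels"][80:210,160:270],None,fx=4,fy=4,interpolation=3);b=cv2.resize(t["pixels"][170:300,80:170],None,fx=4,fy=4,interpolation=3)
cv2.imwrite("pics/g1.png",np.hstack([a,b])[:,:,::-1])
P=[[.4427,.2894,.03],[.4421,.2921,.0148]];print((proj(s,P)-[160,80])*4,(proj(t,P)-[80,170])*4+[440,0])
```

```text
[[192.53407265 358.03782707]
 [193.05273358 372.46543707]] [[605.77494532 314.20641074]
 [609.30308506 313.89208003]]
```

View pics/g1.png

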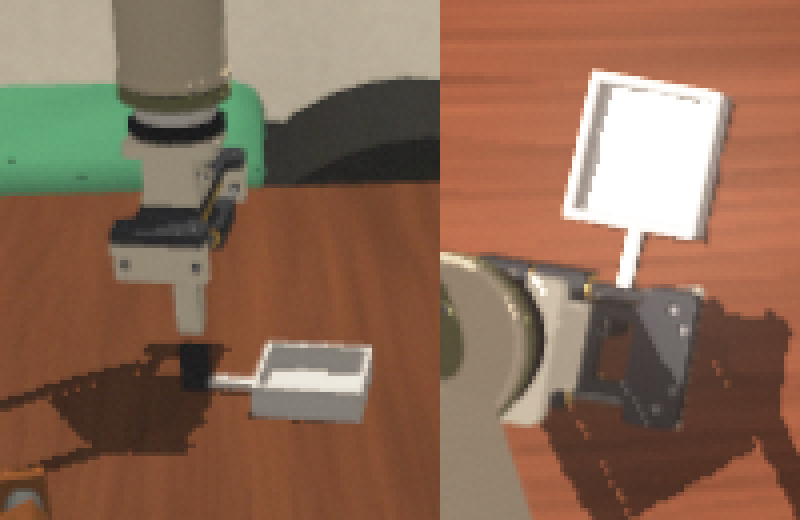

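Run:
```python
from h import *
s=cams.read_camera("side");t=cams.read_camera("top")
print("start tip proj x1.5",proj(s,[[.2598,.5408,.1808]])*1.5, proj(s,[[.2598+.0433*dy/.1*1,.5408+.0901*dy/.1,.1808] for dy in(-.0465,.0465)])*1.5)
px=np.array([192,333])/4+[160,80]
for y in(.27,.292,.31):
    o,d=ray(s,px);k=(y-o[1])/d[1];print(y,(o+k*d).round(4))
st=robot.read_state();print(st["t"],st["q"].round(3),st["tool_pos"].round(4),st["opening"])
```

```text
start tip proj x1.5 [[234.72493735 155.04710015]] [[223.65359332 160.76058388]
 [245.18278835 149.65021595]]
0.27 [0.4448 0.27   0.0633]
0.292 [0.4437 0.292  0.0521]
0.31 [0.4428 0.31   0.043 ]
4.85 [ 0.487  0.089  1.848  0.     1.205 -0.899] [0.4421 0.2921 0.0148] 0.000489583106471258
```

The fingers closed to zero without catching the block. In the side crop the visible finger end at (192,333) sits above the block top at (192,346), although the state says z=0.015. So the fingertips look about 37 mm higher than reported. I'll open and probe downward, watching the force.

Emit:
step_arm(deltas=[{"offset": [0,0,0],"roll": 0},{"offset": [0,0,0],"roll": 0},{"offset": [0,0,0.4],"roll": 0},{"offset": [0,0,0.4],"roll": 0},{"offset": [0,0,0.3],"roll": 0},{"offset": [0,0,0],"roll": 0}], fingers=5)

```text
t: 5.6
tool_pos: [0.4418, 0.2919, 0.0034]
orientation: [-0.29, -3.128, 0.001]
force: [-0.1, -0.1, 0.3]
opening: 0.0498
```

Run:
```python
from h import *
s=cams.read_camera("side");t=cams.read_camera("top")
a=cv2.resize(s["pixels"][80:210,160:270],None,fx=4,fy=4,interpolation=3);b=cv2.resize(t["pixels"][170:300,80:170],None,fx=4,fy=4,interpolation=3)
cv2.imwrite("pics/g2.png",np.hstack([a,b])[:,:,::-1])
st=robot.read_state();print(st["t"],st["tool_pos"].round(4),st["force"],st["opening"],st["joint_torque"].round(1))
```

```text
5.7 [0.4421 0.2921 0.0038] [-1.22091756  0.49422861  0.10513946] 0.049757827943259045 [  0.  -48.9 -43.5   0.    0.1  -0. ]
```

View pics/g2.png

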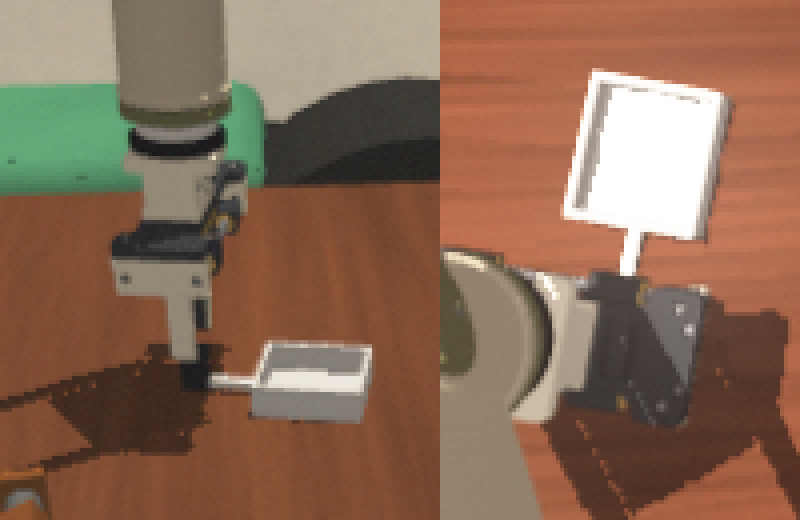

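Emit:
step_arm(deltas=[{"offset": [0,0,0.2],"roll": 0},{"offset": [0,0,0.2],"roll": 0},{"offset": [0,0,0.2],"roll": 0},{"offset": [0,0,0],"roll": 0}])

```text
t: 6.2
tool_pos: [0.442, 0.292, -0.0024]
orientation: [-0.29, -3.128, 0.0]
force: [0.4, 0.0, -0.2]
opening: 0.05
```

Emit:
step_arm(deltas=[{"offset": [0,0,0.3],"roll": 0},{"offset": [0,0,0.3],"roll": 0},{"offset": [0,0,0.3],"roll": 0},{"offset": [0,0,0],"roll": 0}])

```text
t: 6.7
tool_pos: [0.4418, 0.2919, -0.0116]
orientation: [-0.29, -3.128, 0.001]
force: [-0.1, 0.4, 0.1]
opening: 0.0502
```

No contact at −0.0116, so the reported TCP really lies beyond the true fingertips, by about 37 mm. I'll work with the offset taken from the images and go on down with care.

Emit:
step_arm(deltas=[{"offset": [0,0,0.4],"roll": 0},{"offset": [0,0,0.4],"roll": 0},{"offset": [0,0,0.2],"roll": 0},{"offset": [0,0,0],"roll": 0}])

```text
t: 7.2
tool_pos: [0.4419, 0.292, -0.0215]
orientation: [-0.29, -3.128, 0.0]
force: [0.8, -0.1, -0.4]
opening: 0.05
```

Emit:
step_arm(deltas=[{"offset": [0,0,0],"roll": 0},{"offset": [0,0,0],"roll": 0},{"offset": [0,0,0],"roll": 0},{"offset": [0,0,0],"roll": 0},{"offset": [0,0,0],"roll": 0}], fingers=0, grip_force=25)

```text
t: 7.82
tool_pos: [0.4421, 0.2919, -0.0211]
orientation: [-0.29, -3.128, 0.0]
force: [-0.6, -1.8, 1.5]
opening: 0.0119
```

Run:
```python
from h import *
s=cams.read_camera("side");t=cams.read_camera("top")
a=cv2.resize(s["pixels"][80:210,160:270],None,fx=4,fy=4,interpolation=3);b=cv2.resize(t["pixels"][170:300,80:170],None,fx=4,fy=4,interpolation=3)
cv2.imwrite("pics/g3.png",np.hstack([a,b])[:,:,::-1])
st=robot.read_state();print(st["t"],st["tool_pos"].round(4),st["force"],st["opening"])
```

```text
7.925 [ 0.4422  0.292  -0.0211] [-0.87666273 -0.82054845  1.18151837] 0.011603131394018648
```

View pics/g3.png

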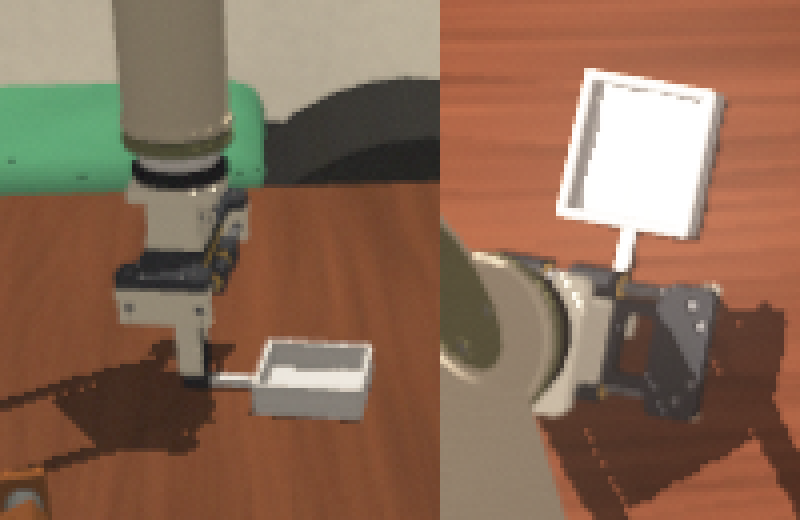

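The block is pinched: the opening is 11.9 mm for a 12 mm block, with the finger ends at about (192,378). Next I'll fit the pan and work out the slide.

```bash
python3 - <<'E'
from fit import *
s=cams.read_camera("side");t=cams.read_camera("top")
for v,i in fit("pan",[s,t],(.541,.273,-.185)):print(v.round(4),round(i,3), "grip",(v[:2]-.1*np.array([np.cos(v[2]),np.sin(v[2])])).round(4))
b=np.array([.687,-.0677]);ex=np.array([np.cos(-.144),np.sin(-.144)])
for q in(-100,24):print("pan",(b+ex*q/1e3).round(4),"grip",(b+ex*(q-100)/1e3).round(4))
E
python3 plan.py .4889 -.0390 -.0211 81.75
```

```text
[ 0.5425  0.2746 -0.1958] 0.837 grip [0.4444 0.2941]
[ 0.5415  0.2767 -0.2015] 0.809 grip [0.4436 0.2967]
[ 0.5431  0.2739 -0.2074] 0.878 grip [0.4453 0.2945]
pan [ 0.588  -0.0533] grip [ 0.4891 -0.039 ]
pan [ 0.7108 -0.0711] grip [ 0.6118 -0.0568]
t 8.12 pos [ 0.4422  0.2921 -0.0211] tooly 79.41 F [-0.2 -1.8  0.8] open 0.0118
roll -0.0408 offset_now [-10.67 -31.68   0.  ] offset_after_roll [ -9.37 -32.09   0.  ] tilt z [ 1.e-04 -1.e-04 -1.e+00]
```

Emit:
step_arm(deltas=[{"offset": [0,0,0],"roll": -0.041},{"offset": [-0.5,-1.8,0],"roll": 0},{"offset": [-1.1,-3.6,0],"roll": 0},{"offset": [-1.1,-3.6,0],"roll": 0},{"offset": [-1.1,-3.6,0],"roll": 0},{"offset": [-1.1,-3.6,0],"roll": 0},{"offset": [-1.1,-3.6,0],"roll": 0},{"offset": [-1.1,-3.6,0],"roll": 0},{"offset": [-1.1,-3.6,0],"roll": 0},{"offset": [-1.0,-3.4,0],"roll": 0},{"offset": [-0.4,-1.9,0],"roll": 0},{"offset": [0,0,0],"roll": 0}])

```text
t: 9.62
tool_pos: [0.4907, -0.0433, -0.0211]
orientation: [0.231, 3.133, -0.001]
force: [0.8, -0.9, 0.9]
opening: 0.0116
```

```bash
python3 - <<'E'
from fit import *
s=cams.read_camera("side");t=cams.read_camera("top")
for v,i in fit("pan",[s,t],(.588,-.053,-.144),40):
  print(v.round(4),round(i,3), "grip",(v[:2]-.1*np.array([np.cos(v[2]),np.sin(v[2])])).round(4))
  b=np.array([.687,-.0677]);ex=np.array([np.cos(-.144),np.sin(-.144)]);ey=np.array([-ex[1],ex[0]]);d=v[:2]-b;print("in bracket",d@ex,d@ey)
save(t,"p1.png",(190,90,340,290),3)
E
python3 plan.py .6098 -.0588 -.0211 81.75
```

```text
[ 0.5917 -0.056  -0.1398] 0.742 grip [ 0.4927 -0.042 ]
in bracket -0.09598975687959739 -0.0020484842277892494
[ 0.5915 -0.0558 -0.1541] 0.841 grip [ 0.4926 -0.0404]
in bracket -0.09626484402699319 -0.0019145700951515052
[ 0.6005 -0.0575 -0.1698] 0.65 grip [ 0.502  -0.0406]
in bracket -0.08704935145736643 -0.0023272314385375968
t 9.82 pos [ 0.4907 -0.041  -0.0211] tooly 81.76 F [-0.5 -1.1 -0. ] open 0.0118
roll 0.0002 offset_now [-12.04  -0.06  -0.  ] offset_after_roll [-12.04  -0.06  -0.  ] tilt z [ 1.e-04 -1.e-04 -1.e+00]
```

View pics/p1.png

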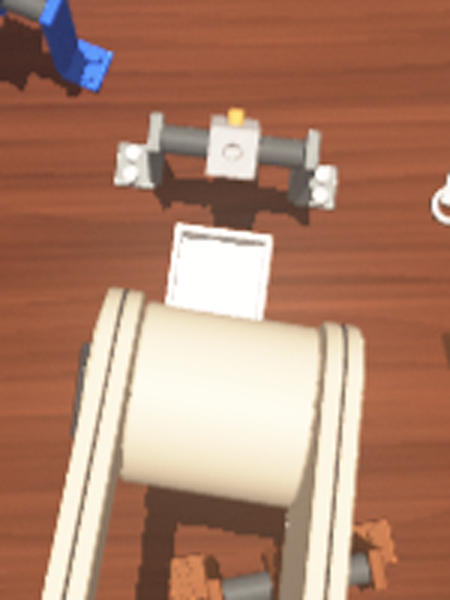

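The pan stands in front of the grey bracket at (218,270) in the crop, lined up with the gap, with the boss at (232,148). I'll push it in.

Emit:
step_arm(deltas=[{"offset": [-0.7,0.1,0],"roll": 0},{"offset": [-1.6,0.1,0],"roll": 0},{"offset": [-2,0,0],"roll": 0},{"offset": [-2,0,0],"roll": 0},{"offset": [-2,0,0],"roll": 0},{"offset": [-1.9,0,0],"roll": 0},{"offset": [-1.2,0,0],"roll": 0},{"offset": [-0.6,0,0],"roll": 0},{"offset": [0,0,0],"roll": 0}])

```text
t: 10.95
tool_pos: [0.6103, -0.0557, -0.0211]
orientation: [0.224, 3.133, 0.001]
force: [0.2, 0.8, 2.0]
opening: 0.0115
```

Emit:
step_arm(deltas=[{"offset": [0,0,0],"roll": 0},{"offset": [0,0,0],"roll": 0},{"offset": [0,0,0],"roll": 0}], fingers=4)

```text
t: 11.32
tool_pos: [0.6097, -0.0565, -0.0213]
orientation: [-0.226, -3.133, -0.0]
force: [0.4, -0.4, -0.4]
opening: 0.0369
```

```bash
python3 plan.py .6098 -.0588 -.0211 81.75
python3 plan.py .545 -.369 .2 81.75
```

```text
t 11.32 pos [ 0.6097 -0.0565 -0.0213] tooly 81.76 F [ 0.4 -0.4 -0.4] open 0.0369
roll 0.0001 offset_now [-0.04 -0.22 -0.02] offset_after_roll [-0.04 -0.22 -0.02] tilt z [-1.e-04  0.e+00 -1.e+00]
t 11.32 pos [ 0.6097 -0.0565 -0.0213] tooly 81.76 F [ 0.4 -0.4 -0.4] open 0.0369
roll 0.0001 offset_now [  1.93 -31.85 -22.13] offset_after_roll [  1.92 -31.85 -22.13] tilt z [-1.e-04  0.e+00 -1.e+00]
```

Emit:
step_arm(deltas=[{"offset": [0,0,-2],"roll": 0},{"offset": [0,0,-5],"roll": 0},{"offset": [0,0,-6],"roll": 0},{"offset": [0,0,-6],"roll": 0},{"offset": [0.5,-5,-2],"roll": 0},{"offset": [0.4,-6,0],"roll": 0},{"offset": [0.4,-6,0],"roll": 0},{"offset": [0.4,-6,0],"roll": 0},{"offset": [0.2,-6,0],"roll": 0},{"offset": [0,-2.8,0],"roll": 0},{"offset": [0,0,0],"roll": 0},{"offset": [0,0,0],"roll": 0}])

```text
t: 12.82
tool_pos: [0.5459, -0.3679, 0.1898]
orientation: [0.225, 3.133, 0.0]
force: [0.7, -0.5, 0.5]
opening: 0.0401
```

```bash
python3 plan.py .545 -.369 .2 81.75
python3 - <<'E'
from fit import *
s=cams.read_camera("side");t=cams.read_camera("top")
for v,i in fit("pan",[s,t],(.71,-.071,-.144),40):
  b=np.array([.687,-.0677]);ex=np.array([np.cos(-.144),np.sin(-.144)]);ey=np.array([-ex[1],ex[0]]);d=v[:2]-b;print(v.round(4),round(i,3),"in bracket",d@ex,d@ey)
st=robot.read_state();P=[st["tool_pos"],st["tool_pos"]+[0,0,.037]]
a=cv2.resize(s["pixels"][150:350,180:340],None,fx=2.8,fy=2.8,interpolation=3);b=cv2.resize(t["pixels"][90:250,230:430],None,fx=1.7,fy=1.7,interpolation=3)
b=cv2.copyMakeBorder(b,0,a.shape[0]-b.shape[0],0,0,cv2.BORDER_CONSTANT)
print((proj(s,P)-[180,150])*2.8,(proj(t,P)-[230,90])*1.7+[a.shape[1],0])
cv2.imwrite("pics/r1.png",np.hstack([a,b])[:,:,::-1])
E
```

```text
t 12.82 pos [ 0.5459 -0.3679  0.1898] tooly 81.77 F [ 0.7 -0.5  0.5] open 0.0401
roll 0.0003 offset_now [ 0.07 -0.12 -1.02] offset_after_roll [ 0.07 -0.12 -1.02] tilt z [ 9.e-04 -1.e-04 -1.e+00]
[ 0.7113 -0.0677 -0.1319] 0.53 in bracket 0.024058025256093695 0.003451076864654114
[ 0.7106 -0.0625 -0.1177] 0.492 in bracket 0.022640126957702858 0.008547474857973065
[ 0.7116 -0.0681 -0.1431] 0.584 in bracket 0.024437543783996683 0.0031570026671882737
[[225.43619054 343.64167396]
 [226.076829   293.96350926]] [[762.66721225 175.11038164]
 [776.16612766 172.46595123]]
```

View pics/r1.png

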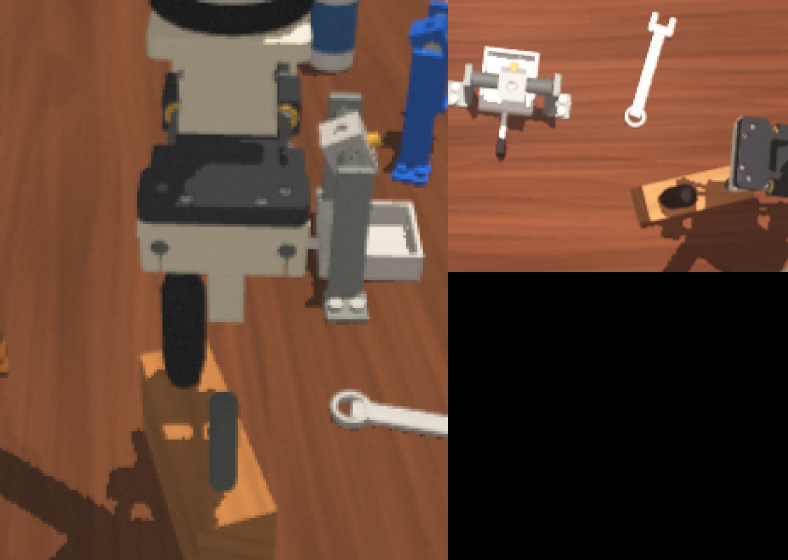

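Run:
```python
from h import *
s=cams.read_camera("side")
def aty(px,y):
    o,d=ray(s,px);k=(y-o[1])/d[1];return (o+k*d).round(4)
c=lambda p:np.array(p)/2.8+[180,150]
st=robot.read_state();print(st["tool_pos"])
for y in(-.388,-.4055):print("tip",y,aty(c((226,320)),y))
for y in(-.44,-.462):print("body corners",y,aty(c((142,268)),y),aty(c((305,276)),y))
g=lambda p:np.array(p)/4+[160,80]
print("g1 tip closed",[aty(g((192,333)),y) for y in(.292,.2745)],"body",aty(g((110,280)),.198),aty(g((210,285)),.198))
# punch/boss via pinpoint
for n in("punch","punch_tip","rack_hole0"):
    print(n,[(np.round(d["xy"],1),round(d["score"],2),atz(s,d["xy"],.074).round(4)) for d in cams.pinpoint(s,n)[:3]])
for d in cams.silhouettes(s,"punch")[:1]:
    ys,xs=np.nonzero(d["mask"]);print(xs.min(),xs.max(),ys.min(),ys.max());print(proj(s,[[.5446,-.3699,.074],[.5446,-.3699,.144]]))
```

```text
[ 0.54607755 -0.36741246  0.18919262]
tip -0.388 [ 0.5438 -0.388   0.2267]
tip -0.4055 [ 0.5417 -0.4055  0.2432]
body corners -0.44 [ 0.5003 -0.44    0.3096] [ 0.5733 -0.44    0.299 ]
body corners -0.462 [ 0.5001 -0.462   0.3281] [ 0.5684 -0.462   0.3182]
g1 tip closed [array([0.4437, 0.292 , 0.0521]), array([0.4445, 0.2745, 0.061 ])] body [0.3914 0.198  0.1463] [0.4642 0.198  0.1392]
punch [(array([258.3, 321.8]), 0.83, array([ 0.5432, -0.3684,  0.074 ])), (array([250.3, 326.7]), 0.32, array([ 0.5285, -0.3771,  0.074 ]))]
punch_tip [(array([244.1, 284.8]), 0.42, array([ 0.5245, -0.2797,  0.074 ])), (array([258.6, 322.4]), 0.16, array([ 0.5436, -0.3697,  0.074 ]))]
rack_hole0 [(array([244.6, 283.7]), 0.56, array([ 0.5257, -0.277 ,  0.074 ])), (array([257.3, 323.4]), 0.55, array([ 0.5411, -0.3716,  0.074 ]))]
254 265 290 326
[[259.17490847 322.42603216]
 [259.49668468 294.17097529]]
```

Emit:
step_arm(deltas=[{"offset": [0.05,-0.15,2],"roll": 0},{"offset": [0,0,3],"roll": 0},{"offset": [0,0,3],"roll": 0},{"offset": [0,0,2],"roll": 0},{"offset": [0,0,1],"roll": 0},{"offset": [0,0,0],"roll": 0}])

```text
t: 14.02
tool_pos: [0.5446, -0.3698, 0.0782]
orientation: [-0.226, -3.133, -0.001]
force: [0.7, -0.2, 0.2]
opening: 0.0402
```

Emit:
step_arm(deltas=[{"offset": [0,0,0.8],"roll": 0},{"offset": [0,0,0.8],"roll": 0},{"offset": [0,0,0.6],"roll": 0},{"offset": [0,0,0],"roll": 0}])

```text
t: 14.52
tool_pos: [0.5444, -0.3696, 0.056]
orientation: [-0.226, -3.132, -0.001]
force: [-0.3, -0.3, 1.1]
opening: 0.0398
```

Emit:
step_arm(deltas=[{"offset": [0,0,0],"roll": 0},{"offset": [0,0,0],"roll": 0},{"offset": [0,0,0],"roll": 0},{"offset": [0,0,0],"roll": 0}], fingers=0, grip_force=30)

```text
t: 15.02
tool_pos: [0.545, -0.3701, 0.0572]
orientation: [0.226, 3.133, -0.001]
force: [0.6, -0.2, 0.9]
opening: 0.0175
```

Emit:
step_arm(deltas=[{"offset": [0,0,-1],"roll": 0},{"offset": [0,0,-2],"roll": 0},{"offset": [0,0,-2],"roll": 0},{"offset": [0,0,-1.2],"roll": 0},{"offset": [0,0,0],"roll": 0},{"offset": [0,0,0],"roll": 0}])

```text
t: 15.78
tool_pos: [0.5445, -0.3697, 0.1183]
orientation: [-0.226, -3.133, -0.001]
force: [0.5, -0.2, -2.0]
opening: 0.0176
```

Emit:
step_arm(deltas=[{"offset": [0,0,0],"roll": 0},{"offset": [0.93,0,0.04],"roll": 0},{"offset": [0.93,0,0.13],"roll": 0},{"offset": [0.91,0,0.21],"roll": 0},{"offset": [0.9,0,0.3],"roll": 0},{"offset": [0.9,0,0.38],"roll": 0},{"offset": [0,0,0],"roll": 0}], grip_force=8)

```text
t: 16.65
tool_pos: [0.4985, -0.3631, 0.1075]
orientation: [-0.226, -3.132, -0.001]
force: [-0.0, -0.7, -2.7]
opening: 0.0179
```

```bash
cat > tilt.py <<'E'
from h import *
import sys
s=cams.read_camera("side");t=cams.read_camera("top");st=robot.read_state()
print(st["t"],st["tool_pos"].round(4),st["force"].round(1),round(float(st["opening"]),4))
for p in(s,t):
    for n in("punch","punch_tip"):print(n,[(np.round(d["xy"],1).tolist(),round(d["score"],2)) for d in cams.pinpoint(p,n)[:2]])
E
python3 tilt.py
python3 - <<'E'
from h import *
s=cams.read_camera("side");save(s,"t1.png",(190,200,330,350),4)
E
```

```text
16.75 [ 0.4991 -0.3632  0.1079] [ 1.   0.2 -1.6] 0.018
punch [([246.9, 300.8], 0.47)]
punch_tip [([261.9, 325.6], 0.51)]
punch [([359.4, 205.3], 0.65), ([403.5, 210.0], 0.44)]
punch_tip []
```

View pics/t1.png

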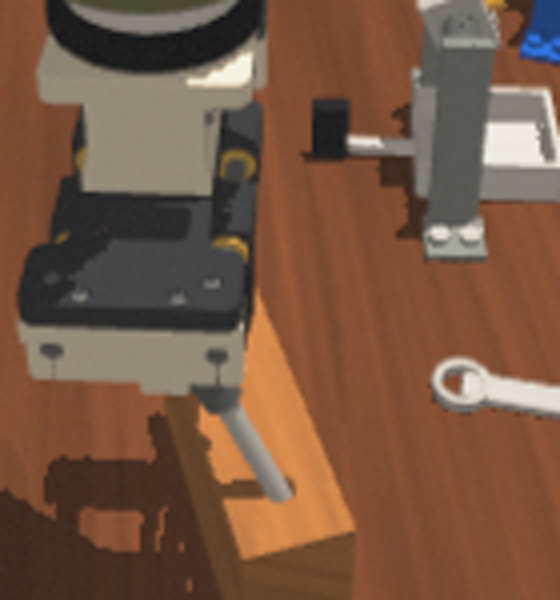

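The punch pivoted in the pads: the shank runs from (214,400) down to its tip in the hole at (283,490), leaning towards the robot as wanted. I'll grip hard, lift out and carry it to the bracket.

Emit:
step_arm(deltas=[{"offset": [0,0,0],"roll": 0},{"offset": [0,0,0],"roll": 0},{"offset": [0.3,0,-1],"roll": 0},{"offset": [0.2,0,-2],"roll": 0},{"offset": [0,0,-3.5],"roll": 0},{"offset": [0,0,-4],"roll": 0},{"offset": [0,0,-3],"roll": 0},{"offset": [0,0,0],"roll": 0}], grip_force=60)

```text
t: 18.0
tool_pos: [0.4964, -0.3642, 0.2486]
orientation: [0.225, 3.127, -0.008]
force: [-0.6, -0.2, -1.6]
opening: 0.0173
```

```bash
python3 plan.py .6178 -.0577 .23 81.75; python3 tilt.py
```

```text
t 18.0 pos [ 0.4964 -0.3642  0.2486] tooly 81.76 F [-0.6 -0.2 -1.6] open 0.0173
roll 0.0002 offset_now [-7.61 32.08  1.77] offset_after_roll [-7.6  32.08  1.77] tilt z [ 0.0064 -0.0055 -1.    ]
18.1 [ 0.4948 -0.3627  0.2434] [ 0.2 -0.4 -3.4] 0.0173
punch [([244.2, 235.6], 0.67)]
punch_tip []
punch [([349.9, 128.6], 0.59), ([433.8, 205.7], 0.52)]
punch_tip [([120.0, 127.6], 0.44)]
```

Emit:
step_arm(deltas=[{"offset": [-0.5,2.5,0],"roll": 0},{"offset": [-1.4,5.5,0],"roll": 0},{"offset": [-1.4,5.5,0],"roll": 0},{"offset": [-1.4,5.5,0],"roll": 0},{"offset": [-1.4,5.5,0],"roll": 0},{"offset": [-1.2,5,0.4],"roll": 0},{"offset": [-0.4,2.4,1],"roll": 0},{"offset": [0,0,0],"roll": 0},{"offset": [0,0,0],"roll": 0}])

```text
t: 19.42
tool_pos: [0.6161, -0.0586, 0.2287]
orientation: [-0.226, -3.132, 0.001]
force: [-0.4, -0.1, -2.4]
opening: 0.017
```

```bash
python3 plan.py .6178 -.0577 .23 81.75; python3 tilt.py
python3 - <<'E'
from h import *
s=cams.read_camera("side");t=cams.read_camera("top")
a=cv2.resize(s["pixels"][110:250,240:340],None,fx=4,fy=4,interpolation=3);b=cv2.resize(t["pixels"][90:230,220:320],None,fx=4,fy=4,interpolation=3)
cv2.imwrite("pics/b1.png",np.hstack([a,b])[:,:,::-1])
E
```

```text
t 19.43 pos [ 0.6161 -0.0586  0.2287] tooly 81.75 F [-0.4 -0.1 -2.4] open 0.017
roll 0.0 offset_now [-0.15  0.12 -0.13] offset_after_roll [-0.15  0.12 -0.13] tilt z [-1.3e-03 -3.0e-04 -1.0e+00]
19.525 [ 0.6164 -0.0592  0.2294] [-0.2 -0.5 -2.1] 0.0175
punch [([288.5, 151.5], 0.55)]
punch_tip [([298.4, 176.4], 0.58)]
punch [([260.8, 175.8], 0.17)]
punch_tip []
```

View pics/b1.png

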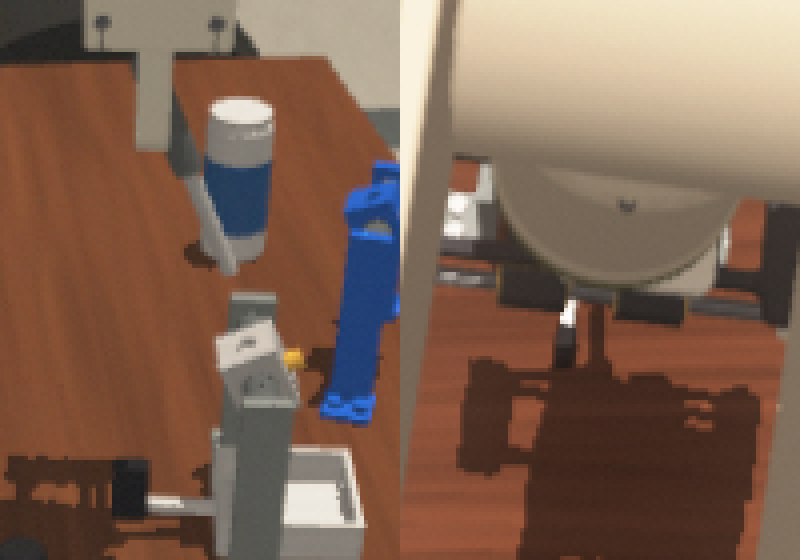

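Side half: the punch shank runs from (190,178) to its tip at (230,270). The boss's bore mouth is at (244,343), with the brass plunger behind at (292,358). The top view is hidden by the arm, so I'll measure in the bracket's xz plane from the side camera.

```bash
cat > meas.py <<'E'
from fit import *
b=np.array([.687,-.0677,0]);ya=-.144;ex=np.array([np.cos(ya),np.sin(ya),0]);ey=np.array([-ex[1],ex[0],0])
def inplane(p,xy,y0):
    o,d=ray(p,xy);k=(y0-(o-b)@ey)/(d@ey);X=o+k*d-b;return np.array([X@ex,X[2]])*1000
if __name__=="__main__":
    s=cams.read_camera("side");st=robot.read_state();T=st["tool_pos"]-b
    print(round(float(st["t"]),2),"tool in bracket mm",(T@ex*1e3).round(2),(T@ey*1e3).round(2),(T[2]*1e3).round(2),"F",st["force"].round(1),round(float(st["opening"]),4))
    y0=T@ey
    L=[d for d in cams.silhouettes(s,"punch")];m=L[0]["mask"];ys,xs=np.nonzero(m);print("mask",L[0]["score"],xs.min(),xs.max(),ys.min(),ys.max(),m.sum())
    k=ys>ys.max()-14;c=np.c_[xs[k],ys[k]].astype(np.float32)
    vx,vy,x0,yy=cv2.fitLine(c,cv2.DIST_L2,0,.01,.01).ravel();print("lower line dir",vx,vy)
    lo=max(((c-[x0,yy])@[vx,vy]*np.sign(vy)));e=np.array([x0,yy])+np.array([vx,vy])*np.sign(vy)*lo
    a0=inplane(s,e-np.array([vx,vy])*np.sign(vy)*12,y0);a1=inplane(s,e,y0)
    print("tip xz",a1.round(1),"px",e,"tilt",np.degrees(np.arctan2(a1[0]-a0[0],a0[1]-a1[1])).round(1))
    for n,z in(("bore_top",135.4),("boss",115),("bore_exit",94.6)):
        X={"bore_top":-9.5,"boss":0,"bore_exit":9.5}[n];q=proj(s,[b+ex*X/1e3+[0,0,z/1e3]])[0]
        L=[d["xy"] for d in cams.pinpoint(s,n) if np.linalg.norm(np.array(d["xy"])-q)<15];print(n,"model px",q.round(1),"net",[np.round(l,1) for l in L[:1]],[inplane(s,l,0).round(1) for l in L[:1]])
E
python3 meas.py
```

```text
19.88 tool in bracket mm -71.01 -0.94 229.45 F [ 0.2  0.7 -2.1] 0.0168
mask 0.52 282 297 139 177 172
lower line dir 0.37757066 0.9259808
tip xz [-22.9 188.1] px [296.7762  177.09125] tilt 22.8
bore_top model px [301.  196.1] net [array([300.1, 196.3])] [array([-11.6, 134.7])]
boss model px [304.3 203.2] net [array([305.1, 204.9])] [array([  2.3, 110.2])]
bore_exit model px [307.6 210.2] net [array([308.1, 212.1])] [array([11.2, 89.1])]
```

Emit:
step_arm(deltas=[{"offset": [-0.3,0.1,1],"roll": 0},{"offset": [-0.3,0,1.5],"roll": 0},{"offset": [-0.3,0,1.3],"roll": 0},{"offset": [0,0,0.5],"roll": 0},{"offset": [0,0,0],"roll": 0},{"offset": [0,0,0],"roll": 0}])

```text
t: 20.82
tool_pos: [0.626, -0.0584, 0.1869]
orientation: [0.226, 3.133, -0.0]
force: [0.3, -0.3, -1.8]
opening: 0.0169
```

```bash
python3 meas.py
```

```text
20.88 tool in bracket mm -61.7 0.5 187.0 F [-0.   1.3 -1. ] 0.0169
mask 0.65 277 301 145 193 191
lower line dir 0.41095442 0.9116559
tip xz [-12.3 143.8] px [300.04834 192.97821] tilt 24.4
bore_top model px [301.  196.1] net [array([297.1, 197.7])] [array([-18.5, 130.5])]
boss model px [304.3 203.2] net [array([304.4, 203.5])] [array([  0.3, 114.3])]
bore_exit model px [307.6 210.2] net [array([306.7, 211.3])] [array([ 7.6, 91.4])]
```

Emit:
step_arm(deltas=[{"offset": [-0.085,0,0.181],"roll": 0},{"offset": [-0.085,0,0.181],"roll": 0},{"offset": [-0.085,0,0.181],"roll": 0},{"offset": [-0.085,0,0.181],"roll": 0},{"offset": [0,0,0],"roll": 0}])

```text
t: 21.7
tool_pos: [0.629, -0.0589, 0.1795]
orientation: [0.226, 3.133, -0.0]
force: [-3.7, -0.1, 3.1]
opening: 0.0173
```

Emit:
step_arm(deltas=[{"offset": [-0.042,0,0.091],"roll": 0},{"offset": [-0.042,0,0.091],"roll": 0},{"offset": [0,0,0],"roll": 0}])

```text
t: 22.08
tool_pos: [0.6299, -0.0594, 0.1768]
orientation: [0.226, 3.133, -0.001]
force: [0.1, -1.4, -0.6]
opening: 0.0175
```

Emit:
step_arm(deltas=[{"offset": [-0.042,0,0.091],"roll": 0},{"offset": [0,0,0],"roll": 0}])

```text
t: 22.32
tool_pos: [0.6303, -0.0593, 0.176]
orientation: [-0.226, -3.133, 0.001]
force: [0.3, -2.8, -1.6]
opening: 0.017
```

Emit:
step_arm(deltas=[{"offset": [-0.042,-0.07,0.091],"roll": 0},{"offset": [0,0,0],"roll": 0}])

```text
t: 22.58
tool_pos: [0.6306, -0.0597, 0.1755]
orientation: [0.226, 3.133, 0.0]
force: [-0.6, -1.0, 0.5]
opening: 0.0173
```

Emit:
step_arm(deltas=[{"offset": [-0.042,0,0.091],"roll": 0},{"offset": [0,0,0],"roll": 0}])

```text
t: 22.82
tool_pos: [0.631, -0.0597, 0.1748]
orientation: [0.226, 3.133, -0.0]
force: [-3.6, -1.7, 4.2]
opening: 0.0173
```

```bash
python3 meas.py
```

```text
22.88 tool in bracket mm -56.51 -0.14 174.84 F [-3.2 -2.4  4.7] 0.0171
mask 0.62 288 301 162 195 167
lower line dir 0.38339105 0.92358613
tip xz [-10.3 138.2] px [300.7205  195.11603] tilt 22.9
bore_top model px [301.  196.1] net [] []
boss model px [304.3 203.2] net [array([305.8, 202.8])] [array([  3.5, 116.4])]
bore_exit model px [307.6 210.2] net [array([306.3, 211.3])] [array([ 6.6, 91.3])]
```

Emit:
step_arm(deltas=[{"offset": [-0.042,-0.05,0.091],"roll": 0},{"offset": [0,0,0],"roll": 0}])

```text
t: 23.32
tool_pos: [0.6314, -0.0601, 0.1732]
orientation: [-0.225, -3.133, -0.001]
force: [-1.0, -0.7, 1.2]
opening: 0.0169
```

Emit:
step_arm(deltas=[{"offset": [-0.042,0,0.091],"roll": 0},{"offset": [0,0,0],"roll": 0}])

```text
t: 23.58
tool_pos: [0.6318, -0.0602, 0.1723]
orientation: [-0.225, -3.133, -0.0]
force: [-0.5, 0.5, 2.8]
opening: 0.017
```

Run:
```python
from h import *
s=cams.read_camera("side");save(s,"c1.png",(270,130,345,225),6)
st=robot.read_state();print(st["t"],st["tool_pos"].round(4),st["force"].round(1),st["wrist_torque"].round(2))
```

```text
23.625 [ 0.6318 -0.0603  0.1723] [-0.   0.6  1.9] [ 0.06  0.14 -0.02]
```

View pics/c1.png

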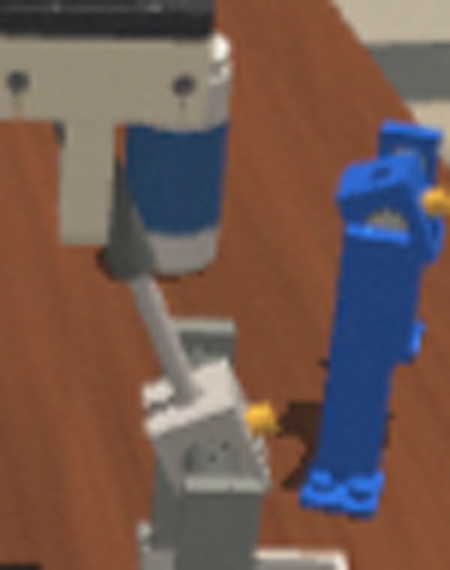

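The crop shows the shank going into the bore mouth at (190,395), and the contact force is light. I'll drive on along the bore, watching the force.

Emit:
step_arm(deltas=[{"offset": [-0.042,0,0.091],"roll": 0},{"offset": [-0.042,0,0.091],"roll": 0},{"offset": [0,0,0],"roll": 0}])

```text
t: 24.0
tool_pos: [0.6326, -0.0604, 0.1706]
orientation: [-0.226, -3.133, -0.0]
force: [-0.7, 0.6, 2.4]
opening: 0.017
```

Emit:
step_arm(deltas=[{"offset": [-0.042,0,0.091],"roll": 0},{"offset": [-0.042,0,0.091],"roll": 0},{"offset": [0,0,0],"roll": 0}])

```text
t: 24.38
tool_pos: [0.6334, -0.0606, 0.1688]
orientation: [-0.226, -3.133, -0.0]
force: [-1.1, 0.8, 3.0]
opening: 0.0173
```

Run:
```python
from meas import *
s=cams.read_camera("side");st=robot.read_state();T=st["tool_pos"]-b;print((T@ex*1e3).round(1),(T@ey*1e3).round(1),T[2]*1e3,st["force"].round(1))
save(s,"c2.png",(270,130,345,225),6)
d=cams.silhouettes(s,"punch")[0];m=d["mask"];ys,xs=np.nonzero(m)
for y in range(ys.min(),ys.max()+1):
    x=xs[ys==y];print(y,x.min(),x.max(),s["pixels"][y,(x.min()+x.max())//2],end=" | ")
for n in("punch","bore_top"):print(n,[np.round(q["xy"],1) for q in cams.pinpoint(s,n)[:2]])
u=np.array([-.4226,0,.9063])
for e in(5,10,15):print(e,proj(s,[b+ex*(-.0095-.4226*(.07-e/1e3))+[0,0,.1354+.9063*(.07-e/1e3)]]))
```

```text
-54.1 -0.7 168.80459738301312 [-1.3  0.5  2.3]
162 290 291 [63 63 61] | 163 289 291 [64 64 61] | 164 289 292 [62 64 60] | 165 289 292 [65 65 62] | 166 289 293 [65 65 61] | 167 289 293 [65 65 62] | 168 289 294 [67 65 63] | 169 289 294 [68 67 65] | 170 288 294 [67 66 64] | 171 288 295 [68 67 65] | 172 288 295 [66 66 63] | 173 288 295 [65 65 64] | 174 288 295 [66 66 62] | 175 289 296 [67 68 66] | 176 289 296 [67 69 64] | 177 290 296 [86 85 80] | 178 291 296 [111 107 102] | 179 292 296 [123 117 111] | 180 292 296 [120 115 109] | 181 293 297 [125 120 112] | 182 293 297 [122 118 111] | 183 294 298 [129 124 117] | 184 294 298 [125 120 112] | 185 294 298 [121 116 109] | 186 295 299 [125 120 113] | 187 295 299 [123 117 111] | 188 296 300 [128 122 116] | 189 296 300 [124 119 111] | 190 297 300 [122 116 111] | 191 297 301 [126 120 113] | 192 298 301 [123 117 111] | 193 298 302 [127 122 115] | 194 299 302 [125 119 112] | 195 299 302 [121 115 109] | 196 300 302 [128 122 116] | punch []
bore_top [array([333.5, 157.3]), array([298.9, 196.8])]
5 [[290.86273775 174.40087575]]
10 [[291.66572595 176.12237028]]
15 [[292.46437492 177.83456209]]
```

The shoulder is at row 177, which puts the tip about 11 mm down the bore, with no slip in the grip. I'll keep going.

Emit:
step_arm(deltas=[{"offset": [-0.064,0,0.136],"roll": 0},{"offset": [-0.064,0,0.136],"roll": 0},{"offset": [-0.064,0,0.136],"roll": 0},{"offset": [-0.064,0,0.136],"roll": 0}])

```text
t: 25.08
tool_pos: [0.636, -0.061, 0.1634]
orientation: [-0.226, -3.133, -0.0]
force: [-2.3, 1.2, 2.8]
opening: 0.0168
```

Emit:
step_arm(deltas=[{"offset": [-0.064,0,0.136],"roll": 0},{"offset": [-0.064,0,0.136],"roll": 0},{"offset": [-0.064,0,0.136],"roll": 0},{"offset": [-0.064,0,0.136],"roll": 0}])

```text
t: 25.58
tool_pos: [0.6383, -0.0615, 0.1572]
orientation: [-0.226, -3.133, 0.0]
force: [-0.0, -0.1, -1.7]
opening: 0.0175
```

Emit:
step_arm(deltas=[{"offset": [-0.064,0,0.136],"roll": 0},{"offset": [-0.064,0,0.136],"roll": 0},{"offset": [-0.064,0,0.136],"roll": 0},{"offset": [-0.064,0,0.136],"roll": 0}])

```text
t: 26.08
tool_pos: [0.641, -0.0618, 0.1525]
orientation: [-0.226, -3.133, 0.0]
force: [0.2, -0.3, -2.4]
opening: 0.0173
```

Emit:
step_arm(deltas=[{"offset": [-0.064,0,0.136],"roll": 0},{"offset": [-0.064,0,0.136],"roll": 0},{"offset": [-0.064,0,0.136],"roll": 0},{"offset": [-0.064,0,0.136],"roll": 0}])

```text
t: 26.58
tool_pos: [0.6435, -0.0622, 0.1471]
orientation: [-0.226, -3.133, 0.0]
force: [-0.8, -1.3, -1.5]
opening: 0.0174
```

Run:
```python
from meas import *
s=cams.read_camera("side");st=robot.read_state();T=st["tool_pos"]-b;print(st["t"],(T@ex*1e3).round(1),(T@ey*1e3).round(1),T[2]*1e3,st["force"].round(1))
for n in("pin","pan_in"):print(n,[(np.round(q["xy"],1),round(q["score"],2)) for q in cams.pinpoint(s,n)[:3]])
print("model: pin at start",proj(s,[b+[0,0,.115]]),"pan",proj(s,[b+ex*.024+[0,0,.01]]))
```

```text
26.625 -43.9 -0.7 146.8985521314982 [-1.3 -0.1 -2. ]
pin []
pan_in [(array([307.8, 239.9]), 0.84)]
model: pin at start [[304.3099999  203.24066046]] pan [[310.67098041 237.32953958]]
```

Emit:
step_arm(deltas=[{"offset": [-0.064,0,0.136],"roll": 0},{"offset": [-0.064,0,0.136],"roll": 0},{"offset": [-0.064,0,0.136],"roll": 0},{"offset": [-0.064,0,0.136],"roll": 0}])

```text
t: 27.22
tool_pos: [0.646, -0.0625, 0.1416]
orientation: [-0.226, -3.133, 0.0]
force: [-2.8, -1.1, -1.5]
opening: 0.0173
```

Emit:
step_arm(deltas=[{"offset": [-0.064,0,0.136],"roll": 0},{"offset": [-0.064,0,0.136],"roll": 0},{"offset": [0,0,0],"roll": 0}])

```text
t: 27.6
tool_pos: [0.6472, -0.0627, 0.1387]
orientation: [-0.226, -3.133, 0.0]
force: [-1.5, -0.3, -3.0]
opening: 0.0167
```

```bash
cat > pin.py <<'E'
from meas import *
st=robot.read_state();T=st["tool_pos"]-b;print(st["t"],(T@ex*1e3).round(1),(T@ey*1e3).round(1),T[2]*1e3,st["force"].round(1))
for c in("side","top"):
    p=cams.read_camera(c);print(c,"pan px",proj(p,[b+ex*.024+[0,0,.01]])[0].round(1))
    for n in("pin","punch_tip"):print(n,[(np.round(q["xy"],1).tolist(),round(q["score"],2)) for q in cams.pinpoint(p,n)[:3]])
    if c=="side":
        d=cams.silhouettes(p,"punch")[:2]
        for q in d:
            ys,xs=np.nonzero(q["mask"]);print("punch mask",q["score"],xs.min(),xs.max(),ys.min(),ys.max())
E
python3 pin.py
```

```text
27.6 -40.1 -0.7 138.7465414589688 [-1.5 -0.3 -3. ]
side pan px [310.7 237.3]
pin [([318.0, 234.6], 0.5), ([293.8, 172.9], 0.23)]
punch_tip [([295.3, 174.9], 0.5)]
top pan px [265.7 137.9]
pin []
punch_tip []
```

Emit:
step_arm(deltas=[{"offset": [-0.064,0,0.136],"roll": 0},{"offset": [-0.064,0,0.136],"roll": 0},{"offset": [-0.042,0,0.091],"roll": 0},{"offset": [0,0,0],"roll": 0}])

```text
t: 28.45
tool_pos: [0.649, -0.0629, 0.1353]
orientation: [-0.226, -3.133, 0.0]
force: [-4.0, -1.7, -2.9]
opening: 0.0174
```

```bash
python3 pin.py
python3 - <<'E'
from meas import *
s=cams.read_camera("side")
for d in cams.silhouettes(s,"pin")[:3]:
    ys,xs=np.nonzero(d["mask"]);print("pin mask",d["score"],xs.min(),xs.max(),ys.min(),ys.max(),len(xs),atz(s,d["xy"],.01)-b)
g=cv2.cvtColor(s["pixels"],cv2.COLOR_RGB2GRAY)
print(g[218:250:2,296:346:2])
E
```

```text
28.45 -38.3 -0.7 135.31883298749628 [-4.  -1.7 -2.9]
side pan px [310.7 237.3]
pin [([319.5, 228.4], 0.52)]
punch_tip []
top pan px [265.7 137.9]
pin []
punch_tip []
pin mask 0.39 230 278 276 365 2743 [-0.14601974 -0.25013344  0.01      ]
[[ 87  87  86  87  88  88  87  87  88  90  85  92  93  90  91  87  93  93
   94  92  90  95  96  92  93]
 [ 89  89  87  85  86  87  88  88  91  91  86  88  92  90  93  89  89  93
   95  95  92  90  97  95  96]
 [126 121  87  87  87  88  87  88 139 200 199 198 169 170 177 188  87  94
   95  95  93  94  96  96  92]
 [126 121  87  86  89  87  89  88 107 127 128 129 128 130 129 210  91  89
   93  94  93  90  94  97  94]
 [129 123  86  87  88  87  88  87 123 131 130 131 131 131 130 184 126  87
   94  94  95  93  92  95  95]
 [127 119  87  87  87  86  87  89 122 130 128 130 129 140 173 190 177  88
   92  94  95  96  91  96  98]
 [120 106  86  87  88  86  88  92 170 170 170 153 171 191 176 146 124  90
   88  96  94  94  92  95  99]
 [123 103  87  87  87  89  89  96 234 231 202 190 176 150 139 112 171  92
   89  93  94  95  94  94  97]
 [122  97  87  88  87  86  89 109 227 191 178 154 128 172 165 113 215  93
   91  90  96  94  94  93  96]
 [120  88  87  88  88  87  89 109 179 154 129 171 233 233 226 114 186 135
   89  90  93  95  94  93  95]
 [121  87  87  87  86  85  87  94 125 112 124 125 124 124 125 118 146 183
   93  90  91  95  93  96  93]
 [124  84  87  88  87  88  87 124 208 188 188 188 193 175 174 175 182 225
   91  89  89  93  95  94  93]
 [123  85  87  86  88  87  88 103 129 128 128 129 129 129 128 129 131 124
   90  91  87  90  93  96  94]
 [126  86  88  87  87  88  88 115 129 130 130 130 129 130 130 129 131 122
   88  93  88  90  93  95  94]
 [122  87  86  87  87  87  87 121 129 129 129 129 130 130 129 129 129 116
   90  89  91  88  91  95  94]
 [116  89  87  87  87  85  88 130 130 130 131 129 129 130 130 130 129 104
   89  90  94  88  90  92  94]]
```

The pixel dump shows a rod-shaped highlight lying diagonally in the pan, from about (324,228) to (313,236). The pin is out, so I'll withdraw along the bore.

Emit:
step_arm(deltas=[{"offset": [0.085,0,-0.181],"roll": 0},{"offset": [0.127,0,-0.272],"roll": 0},{"offset": [0.211,0,-0.453],"roll": 0},{"offset": [0.211,0,-0.453],"roll": 0},{"offset": [0.211,0,-0.453],"roll": 0},{"offset": [0.211,0,-0.453],"roll": 0}])

```text
t: 29.65
tool_pos: [0.6388, -0.0613, 0.1588]
orientation: [0.226, 3.133, 0.0]
force: [-1.0, -0.2, -2.9]
opening: 0.0174
```

Emit:
step_arm(deltas=[{"offset": [0.211,0,-0.453],"roll": 0},{"offset": [0.211,0,-0.453],"roll": 0},{"offset": [0.211,0,-0.453],"roll": 0},{"offset": [0.211,0,-0.453],"roll": 0},{"offset": [0.211,0,-0.453],"roll": 0},{"offset": [0.211,0,-0.453],"roll": 0},{"offset": [0.4,0,-1.5],"roll": 0},{"offset": [0.4,0,-3],"roll": 0},{"offset": [0,0,0],"roll": 0},{"offset": [0,0,0],"roll": 0}])

```text
t: 30.9
tool_pos: [0.6181, -0.0584, 0.2299]
orientation: [0.226, 3.133, -0.0]
force: [-0.7, -0.3, -1.9]
opening: 0.0171
```

```bash
python3 meas.py; python3 plan.py .499 -.3636 .24 81.75
python3 - <<'E'
from meas import *
t=cams.read_camera("top")
for c in("side","top"):
    p=cams.read_camera(c)
    for q in cams.silhouettes(p,"pin")[:2]:
        X=atz(p,q["xy"],.012)-b;print(c,q["score"],q["xy"],q["mask"].sum(),"bracket mm",(X@ex*1e3).round(1),(X@ey*1e3).round(1))
E
```

```text
30.95 tool in bracket mm -69.92 -0.67 229.04 F [-0.5  0.3 -2.3] 0.017
mask 0.73 268 330 222 250 683
lower line dir 0.9942491 0.10709208
tip xz [ 76.5 -11. ] px [330.1717  244.40614] tilt 84.4
bore_top model px [301.  196.1] net [array([299.9, 198.9])] [array([-11.5, 127.2])]
boss model px [304.3 203.2] net [array([305.6, 204.5])] [array([  3.4, 111.4])]
bore_exit model px [307.6 210.2] net [array([307.4, 210.7])] [array([ 9.2, 93.2])]
t 31.15 pos [ 0.6176 -0.0583  0.229 ] tooly 81.76 F [-0.4 -0.  -1.6] open 0.0172
roll 0.0001 offset_now [  7.37 -31.91  -1.09] offset_after_roll [  7.36 -31.91  -1.09] tilt z [-1.9e-03  4.0e-04 -1.0e+00]
side 0.68 [318.2, 231.5] 102 bracket mm 45.6 22.9
```

Emit:
step_arm(deltas=[{"offset": [0.5,-2.4,-1],"roll": 0},{"offset": [1.3,-5.5,0],"roll": 0},{"offset": [1.3,-5.5,0],"roll": 0},{"offset": [1.3,-5.5,0],"roll": 0},{"offset": [1.3,-5.5,0],"roll": 0},{"offset": [1.2,-5.3,0],"roll": 0},{"offset": [0.4,-2.2,0],"roll": 0},{"offset": [0,0,3],"roll": 0},{"offset": [0,0,3.5],"roll": 0},{"offset": [0,0,2],"roll": 0},{"offset": [0,0,0],"roll": 0},{"offset": [0,0,0],"roll": 0}])

```text
t: 32.9
tool_pos: [0.5011, -0.364, 0.1569]
orientation: [0.225, 3.132, -0.002]
force: [-0.3, -0.3, -1.5]
opening: 0.0172
```

```bash
python3 plan.py .499 -.3636 .108 81.75
cat > rk.py <<'E'
from meas import *
s=cams.read_camera("side");t=cams.read_camera("top");st=robot.read_state()
for p in(s,t):
    q0=proj(p,[[.545,-.369,.1]])[0]
    for d in cams.silhouettes(p,"punch")[:3]:
        if np.linalg.norm(np.array(d["xy"])-q0)<70:
            ys,xs=np.nonzero(d["mask"]);print(round(d["score"],2),xs.min(),xs.max(),ys.min(),ys.max())
            if p is s:
                for y in range(ys.max()-14,ys.max()+1):print(y,xs[ys==y].min(),xs[ys==y].max(),end=" | ")
                print()
    print("hole px",proj(p,[[.545,-.369,.074]])[0].round(1),"net",[(np.round(d["xy"],1).tolist(),round(d["score"],2)) for d in cams.pinpoint(p,"rack_hole0")[:3]],[np.round(d["xy"],1).tolist() for d in cams.pinpoint(p,"punch_tip")[:2]])
T=st["tool_pos"];pt=T+ex*.113*.4226+[0,0,.0608-.113*.9063];print("expected tip",pt.round(4),proj(s,[pt])[0].round(1))
E
python3 rk.py
```

```text
t 32.9 pos [ 0.5011 -0.364   0.1569] tooly 81.79 F [-0.3 -0.3 -1.5] open 0.0172
roll 0.0007 offset_now [0.22 0.01 4.89] offset_after_roll [0.22 0.01 4.89] tilt z [ 0.0016 -0.0014 -1.    ]
0.56 237 264 268 308
294 252 258 | 295 253 258 | 296 254 259 | 297 254 259 | 298 255 260 | 299 256 261 | 300 256 261 | 301 257 262 | 302 257 263 | 303 258 263 | 304 259 264 | 305 259 264 | 306 260 264 | 307 260 264 | 308 261 263 | 
hole px [259.3 322. ] net [([257.2, 322.0], 0.85), ([244.9, 284.3], 0.82)] [[263.6, 307.5]]
hole px [395.2 197.5] net [([361.5, 205.7], 0.73), ([395.5, 198.7], 0.61)] []
expected tip [ 0.5485 -0.3712  0.1158] [261.7 306.4]
```

Emit:
step_arm(deltas=[{"offset": [0.2,0.1,1.5],"roll": 0},{"offset": [0,0,2],"roll": 0},{"offset": [0,0,0.6],"roll": 0},{"offset": [0,0,0],"roll": 0}])

```text
t: 33.8
tool_pos: [0.4978, -0.362, 0.1131]
orientation: [-0.226, -3.132, -0.002]
force: [-0.3, -0.1, -1.2]
opening: 0.0174
```

Emit:
step_arm(deltas=[{"offset": [0,0,0.2],"roll": 0},{"offset": [0,0,0.2],"roll": 0},{"offset": [0,0,0],"roll": 0}])

```text
t: 34.17
tool_pos: [0.4984, -0.3624, 0.1103]
orientation: [0.226, 3.133, -0.0]
force: [0.1, -0.2, -2.3]
opening: 0.017
```

```bash
python3 rk.py;  python3 plan.py .4991 -.3632 .108 81.75
```

```text
hole px [259.3 322. ] net [([311.2, 237.3], 0.69), ([258.8, 324.2], 0.67)] [[259.4, 324.5], [308.5, 240.4]]
hole px [395.2 197.5] net [([395.7, 197.9], 0.93), ([357.0, 205.6], 0.83), ([404.4, 210.8], 0.56)] [[361.6, 205.7]]
expected tip [ 0.5456 -0.3693  0.0688] [259.7 324. ]
t 34.58 pos [ 0.4984 -0.3624  0.1104] tooly 81.76 F [ 0.5 -0.5 -0.9] open 0.0169
roll 0.0002 offset_now [-0.08 -0.07  0.24] offset_after_roll [-0.08 -0.07  0.24] tilt z [ 1.e-04 -1.e-04 -1.e+00]
```

Emit:
step_arm(deltas=[{"offset": [0,0,0.2],"roll": 0},{"offset": [0,0,0],"roll": 0}])

```text
t: 34.83
tool_pos: [0.4985, -0.3626, 0.1083]
orientation: [0.226, 3.133, -0.001]
force: [0.3, -1.2, -1.7]
opening: 0.0171
```

Emit:
step_arm(deltas=[{"offset": [0,0,0],"roll": 0},{"offset": [0,0,0],"roll": 0},{"offset": [-0.9,0,-0.36],"roll": 0},{"offset": [-0.9,0,-0.28],"roll": 0},{"offset": [-0.91,0,-0.16],"roll": 0},{"offset": [0,0,0],"roll": 0}], grip_force=8)

```text
t: 35.58
tool_pos: [0.5261, -0.3663, 0.1164]
orientation: [0.225, 3.133, -0.0]
force: [-1.0, -0.6, -2.3]
opening: 0.0176
```

```bash
python3 plan.py .5455 -.3695 .118 81.75
python3 - <<'E'
from meas import *
s=cams.read_camera("side");print("hole",proj(s,[[.545,-.369,.074]]))
for d in cams.silhouettes(s,"punch")[:2]:
    ys,xs=np.nonzero(d["mask"]);print(d["score"]);
    for y in range(ys.min(),ys.max()+1,2):
        if (ys==y).any():print(y,xs[ys==y].min(),xs[ys==y].max(),end=" | ")
E
```

```text
t 35.58 pos [ 0.5261 -0.3663  0.1164] tooly 81.8 F [-1.  -0.6 -2.3] open 0.0176
roll 0.0008 offset_now [-1.96 -0.04 -0.16] offset_after_roll [-1.96 -0.04 -0.16] tilt z [ 6.e-04 -1.e-04 -1.e+00]
hole [[259.34855851 321.97740623]]
0.5
290 303 306 | 292 300 309 | 294 299 312 | 296 298 320 | 298 299 335 | 300 300 348 | 302 303 381 | 304 331 383 | 306 340 383 | 308 350 376 | 310 369 376 | 312 371 379 | 314 371 384 | 316 375 385 | 0.45
293 254 257 | 295 250 258 | 297 249 257 | 299 250 257 | 301 252 257 | 303 253 257 | 305 253 257 | 307 254 258 | 309 254 258 | 311 255 259 | 313 255 260 | 315 255 260 | 317 256 261 | 319 256 261 | 321 257 262 | 323 257 262 | 325 259 261 |
```

Emit:
step_arm(deltas=[{"offset": [-0.9,0,-0.1],"roll": 0},{"offset": [-0.95,0,-0.05],"roll": 0},{"offset": [-0.2,0,0.3],"roll": 0},{"offset": [0,0,0.5],"roll": 0},{"offset": [0,0,0.5],"roll": 0},{"offset": [0,0,0],"roll": 0}])

```text
t: 36.42
tool_pos: [0.5449, -0.3687, 0.1037]
orientation: [-0.226, -3.132, -0.002]
force: [0.6, -0.1, -2.0]
opening: 0.0181
```

```bash
python3 plan.py .5455 -.3695 .058 81.75
python3 - <<'E'
from meas import *
s=cams.read_camera("side")
for d in cams.silhouettes(s,"punch")[:2]:
    if abs(d["xy"][0]-258)>15: continue
    ys,xs=np.nonzero(d["mask"]);print(d["score"]);
    for y in range(ys.min(),ys.max()+1,2):
        if (ys==y).any():print(y,xs[ys==y].min(),xs[ys==y].max(),end=" | ")
E
```

```text
t 36.42 pos [ 0.5449 -0.3687  0.1037] tooly 81.76 F [ 0.6 -0.1 -2. ] open 0.0181
roll 0.0001 offset_now [-0.08 -0.07  4.57] offset_after_roll [-0.08 -0.07  4.57] tilt z [-0.0011  0.0011 -1.    ]
0.69
301 257 262 | 303 256 263 | 305 257 262 | 307 258 261 | 309 258 261 | 311 258 261 | 313 258 261 | 315 257 262 | 317 257 262 | 319 257 262 | 321 257 262 | 323 257 262 | 325 259 260 |
```

Upright and about 2 cm into the hole, with no reaction force. I'll lower it the rest of the way.

Emit:
step_arm(deltas=[{"offset": [0,0,0.8],"roll": 0},{"offset": [0,0,0.8],"roll": 0},{"offset": [0,0,0.8],"roll": 0},{"offset": [0,0,0],"roll": 0}])

```text
t: 37.02
tool_pos: [0.5447, -0.3686, 0.0793]
orientation: [-0.226, -3.132, -0.002]
force: [-0.2, 0.4, -1.8]
opening: 0.0179
```

Emit:
step_arm(deltas=[{"offset": [0,0,0.8],"roll": 0},{"offset": [0,0,0.6],"roll": 0},{"offset": [0,0,0.4],"roll": 0},{"offset": [0,0,0.2],"roll": 0},{"offset": [0,0,0],"roll": 0}])

```text
t: 37.65
tool_pos: [0.5454, -0.3692, 0.0607]
orientation: [-0.226, -3.133, -0.0]
force: [0.3, 0.1, -1.4]
opening: 0.0181
```

Emit:
step_arm(deltas=[{"offset": [0,0,0.2],"roll": 0},{"offset": [0,0,0.1],"roll": 0},{"offset": [0,0,0],"roll": 0}])

```text
t: 38.02
tool_pos: [0.5459, -0.3695, 0.0589]
orientation: [0.226, 3.132, -0.001]
force: [-1.4, 0.8, 5.1]
opening: 0.018
```

Emit:
step_arm(deltas=[{"offset": [0,0,0.1],"roll": 0},{"offset": [0,0,0.1],"roll": 0},{"offset": [0,0,0],"roll": 0}])

```text
t: 38.4
tool_pos: [0.5469, -0.3698, 0.0582]
orientation: [0.225, 3.13, -0.002]
force: [-0.6, 2.4, 10.6]
opening: 0.0179
```

The shoulder has seated, with the force rising. I'll release and lift away.

Emit:
step_arm(deltas=[{"offset": [0,0,-0.1],"roll": 0},{"offset": [0,0,0],"roll": 0},{"offset": [0,0,0],"roll": 0},{"offset": [0,0,0],"roll": 0}], fingers=4)

```text
t: 38.9
tool_pos: [0.5452, -0.3691, 0.0564]
orientation: [-0.226, -3.133, -0.0]
force: [0.3, -0.9, 0.8]
opening: 0.0399
```

Emit:
step_arm(deltas=[{"offset": [0,0,-1],"roll": 0},{"offset": [0,0,-3],"roll": 0},{"offset": [0,0,-5],"roll": 0},{"offset": [0,0,-5],"roll": 0},{"offset": [0,0,-4],"roll": 0},{"offset": [5,0,0],"roll": 0},{"offset": [5,0,0],"roll": 0},{"offset": [3,0,0],"roll": 0},{"offset": [0,0,0],"roll": 0},{"offset": [0,0,0],"roll": 0}])

```text
t: 40.15
tool_pos: [0.4174, -0.3508, 0.2376]
orientation: [0.226, 3.132, -0.001]
force: [0.6, 0.4, 0.3]
opening: 0.0399
```

Run:
```python
from meas import *
s=cams.read_camera("side");t=cams.read_camera("top")
a=cv2.resize(s["pixels"][175:365,220:350],None,fx=3,fy=3,interpolation=3);b2=cv2.resize(t["pixels"][100:230,240:420],None,fx=2,fy=2,interpolation=3)
b2=cv2.copyMakeBorder(b2,0,a.shape[0]-b2.shape[0],0,0,cv2.BORDER_CONSTANT);cv2.imwrite("pics/fin.png",np.hstack([a,b2])[:,:,::-1])
for v,i in fit("punch",[s,t],(.5446,-.3699,0)):print("punch",v.round(4),round(i,3))
for p in(s,t):
    print("pin",[(np.round(q["xy"],1).tolist(),round(q["score"],2)) for q in cams.silhouettes(p,"pin")[:3]],"punch net",[(np.round(q["xy"],1).tolist(),round(q["score"],2)) for q in cams.pinpoint(p,"punch")[:1]])
print(robot.read_state()["t"],robot.read_state()["force"].round(1))
```

```text
punch [ 0.5456 -0.3663 -0.0415] 0.755
punch [ 0.5456 -0.3663 -0.0415] 0.755
pin [([318.7, 232.0], 0.64)] punch net [([259.8, 323.7], 0.77)]
pin [] punch net [([394.0, 201.6], 0.7)]
40.55 [ 0.   0.2 -0.3]
```

View pics/fin.png

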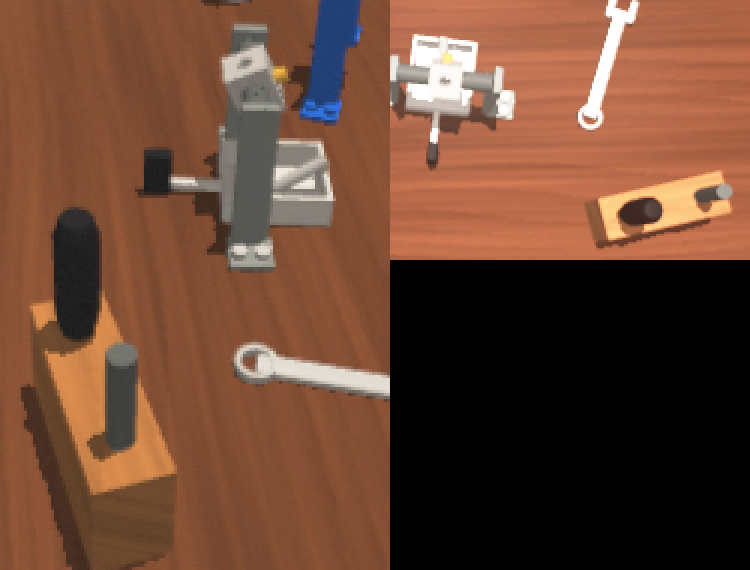

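The final crop shows the punch upright in its hole at (121,400) and the screwdriver and wrench undisturbed. The bore at (245,62) is empty. The pin is in the pan at (300,173), with its upper end resting against the back wall and not over it, and it hasn't moved for about 12 s. I'll hand in.

```bash
python3 -c "
from plant import robot
print(robot.close_job())"
```

```text
the job is handed in; nothing more can be done
None
```

The job is done and handed in at about 40.6 s of the 66 s allowed. The pin is in the pan, the pan is under the bracket, and the punch is back in its rack hole.

**What I did**
1. I slid the pan by its grip block under the grey bracket. Its centre is about 24 mm along the bracket's +x from the boss centre.
2. I took the punch and tilted it about 25° in the pads by levering it gently at the rack hole's mouth, since the tool itself can only point down.
3. I felt my way into the bore and drove about 48 mm down from its top face. The forces I read stayed below about 10 N.
4. I withdrew along the bore, righted the punch in its rack hole, seated it until the force rose to about 10 N, then let go and moved clear.

**Last checks:** the final picture shows the bore empty, the punch upright in its hole, and the screwdriver and wrench undisturbed. The can stood in its place in the last earlier picture that showed it.

**What did not agree or stayed uncertain**
- **Pin position:** it is inside the pan but leans with its upper end against the back wall, not flat on the floor. It had not moved for about 12 s, so I left it alone. The top camera never showed it, only the side one.
- **Tool height:** the reported tool height was about 42 mm lower than the true fingertips. My first grasp closed on air above the grip block, and I corrected for this from the images.
- **Pushing force:** it read only about 5 to 8 N, less than the 10 to 20 N stated. That does not change the result, since the bore is empty.
- **Punch fit:** the last fit of the punch was about 3.6 mm off its first position (side camera only, score 0.755, against 0.873 at first). The rack hole has some play, and the picture shows the punch seated.

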